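# Pack the vacuum spares into their foam inserts

## Robot

A 6-joint arm with a two-finger parallel gripper is mounted at the origin on a cart in front of the work surface, level with it; the furniture and walls round the work are solid. World frame = base frame: x ahead of the robot, y to its left, z up, the work surface at z = 0. Lengths are in mm, angles in rad, forces in N, time in s.
With the tool pointing down it reaches from about 350 to 975 mm from the base axis. Payload 7.1 kg.
Tool frame: the origin (TCP) lies at the very end of the fingers, on their centre line; the grasp point (between the pads) lies 19 mm behind it; y points along the fingers, x is the direction in which the jaws open and shut, and the axes are right-handed (so a half turn about y gives the same grasp; the last joint's range is limited). The gripper opens to 88 mm and grips with 3 to 60 N. Pads are 20 mm wide; open, the fingers measure 115 mm over their backs; the gripper's body (75 mm by 178 mm) begins 61 mm behind the grasp point.
Start: joints at [-1.359, 0.423, 1.63, -0, 1.089, -0.019], TCP at [142.992, -608.406, 195.575] pointing down, gripper open.
Joint ranges: [-3, 3], [-0.9, 2.11], [0.09, 2.58], [-1.31, 4.45], [0.11, 2.69], [-2.54, 2.54]. Speed limits (rad/s): [2.39, 2.39, 3.01, 3.14, 3.14, 3.14].

## Interface

Orientations are given as a rotation vector (axis times angle).
In Python, from workcell import ctrl gives the robot as it stands. The module is installed in compiled form; this text tells all that it offers.
- The arm moves only by the tool carry_out, never from a script. Its arguments are lists of equal length, an entry for each row: "delta_pos": the shift along the tool's x, y, z in cm, a list of three; "rotation": the turn, a rotation vector about the tool's x, y, z in rad, a list of three. In form: {"delta_pos": [[dx, dy, dz], ...], "rotation": [[wx, wy, wz], ...]}. A call has 1 to 12 rows; each row is the pose to reach, as a shift and turn from the pose commanded when the call began, along the tool's axes at that moment; what a row does not reach only later rows make up. A row lasts 1/12 s, in which the tool goes at most 41.7 mm and 7.16 degrees, less where a joint would pass 70% of its speed; a pose out of reach is approached as far as the arm can. A call with a gripper value outside its range is refused whole. "hand" is the closure in counts, from 0 (fully open) to 255 (shut), set as the call begins (left out, the last holds). The fingers move at their own pace and stop on an object; the grip force is fixed at half the most. Time passes only in rows, so rows that repeat a pose let the fingers close. It gives the time, the measured TCP pose, the force and the opening at its end, in the units of the state.
- ctrl.get_obs(): the state, without advancing time (a new reading comes with each control period).
- ctrl.get_image(name): name is "scene" or "top"; returns the picture (400x640x3 uint8, red, green, blue); there is no depth.
- ctrl.camera_info(name): a dict with "fov_y" (degrees; the focal length in pixels is half the picture's height over the tangent of half this angle, whatever the lens; pixels are square), "cx", "cy" (the principal point, pixels), "R" (3x3) and "t" (3): a world point X has camera coordinates R X + t. Camera axes: x right, y down, z forward; pixel columns grow to the right and rows downward; lengths in mm; the calibration is good to about 2 mm. A picture is of the moment at which its call begins. camera_info takes no time and is no camera call.
- ctrl.close_job(): hands the job in, once; it reports no verdict.
The state is a dict: "t": time; "qpos": joint angles; "qvel": joint speeds; "joint_torque": joint torques, N m; "ee_pos": TCP position; "orientation": TCP orientation; "ft_force": force on the tool from outside, world axes, zero at the start; "moment": the same for the moment, N m; "width": finger opening in mm.
Only numpy, scipy, OpenCV 4.12 (cv2) and the standard library are available. Lean on these libraries where they do the work, as an engineer would, in place of code of your own. Each camera call takes 0.05 s, during which the arm holds its last target.

## Task

Pack the service tray with the spares of the vacuum lifter: put the suction cup, the vacuum gauge, the solenoid valve and the tee fitting each into the foam insert whose cut-out has its outline, turned as the outline asks, lying flat on the bottom of the cut-out. Do not move or knock over the threadlock bottle and the loose elbow fitting: they are not part of the kit.

Things in the scene. Friction and masses are not known exactly. Their poses are not given: they have to be found in the camera images.
- cup: orange-red bellows suction cup, loose, standing on its wide mouth: 62 mm across at the bottom, 48 mm high, in folds that narrow upward. On top a pale round neck 14 mm thick, 40 to 48 mm above the bottom: grip it there. Origin: centre of the underside, z up along its axis. Its yaw does not matter. 0.05 kg.
- gauge: vacuum gauge, loose, on its back: black round case 53 mm across, 28 mm high, pale dial on top, brass stem sticking out sideways. Origin: underside, middle of its 74 mm length; stem along -x, ending 37 mm from the origin, 16 mm wide, its underside 7 mm above the case's; the round case is centred at x = +10.5 mm. z up. 0.12 kg.
- valve: solenoid valve, loose, upright: pale base 23 (x) by 50 (y) by 22 mm high; on it a black coil 22 mm wide in x, y = -5 to +21 mm, up to 54 mm high (58 with its nut), and a grey plug 18 mm wide, y = -22 to -6 mm, 25 to 43 mm high. Origin: centre of the underside; z up. 0.14 kg.
- tee: black tee fitting with blue ends, loose, lying flat, 17 mm high: a straight run 54 mm long in y, 17 mm thick, its axis at x = +9.5 mm, and a branch 16 mm wide along -x that ends 17 mm from the origin. Origin: underside, middle of its outline; z up. 0.025 kg. Grip it across the two flat ends of the run (54 mm) or across the branch (16 mm).
- cup_insert: square foam block (black on grey) 104 mm a side, 30 mm thick, with a round cut-out 76 mm across, 12 mm deep, at its centre. Origin: centre of its underside, z up; cut-out bottom at z = 18 mm. The cup's origin belongs over it. The four inserts lie fixed two by two, in any order, in a fixed grey steel tray 216 mm square, rim 39 mm above the table, turned up to 0.4 rad.
- gauge_insert: foam block like the cup's (104 mm square, 30 mm thick, fixed in the tray); cut-out 12 mm deep: a circle 67 mm across with a slot 30 mm wide out of it towards its -x, 7 mm larger than the gauge all round. Origin: centre of its underside, z up; cut-out bottom at z = 18 mm. The gauge's origin belongs over it, x along x, stem in the slot.
- valve_insert: foam block like the cup's (104 mm square, 30 mm thick, fixed in the tray); oblong cut-out with round corners, 37 mm in its x by 64 mm in its y, 12 mm deep, for the base of the upright valve. Origin: centre of its underside, z up; cut-out bottom at z = 18 mm. The valve's origin belongs over it, y along y, either way round.
- tee_insert: foam block like the cup's (104 mm square, 30 mm thick, fixed in the tray); T-shaped cut-out 8 mm deep, 7 mm larger than the tee all round: bar 68 mm long in its y, branch 31 mm wide towards its -x. Origin: centre of its underside, z up; cut-out bottom at z = 22 mm. The tee's origin belongs over it, x along x. The tee then stands 9 mm out of the foam.
- bottle: bystander: red bottle of threadlock, loose, 24 by 36 mm, 92 mm tall, standing beyond the loose spares as seen from the robot. Origin: centre of the underside. Leave it alone.
- elbow: bystander: black elbow fitting with one blue end and a threaded end, loose, 18 by 35 mm, 32 mm high, beside the bottle. Origin: centre of the underside. Not part of the kit: leave it alone.
Things that resemble listed ones, but are neither listed nor needed, are in the scene too. There is more than one size of the tee; the job needs the smaller.

How it is judged:
By the outcome, as a careful person would: the job done as asked, in the order asked, and still so for the second after the job is handed in, with the robot touching nothing.
It also fails if it takes over 109 s, if anything falls off the work surface, if the arm or the gripper's body presses on something with over 40 N, if the wrist force passes 120 N, or if a joint passes its speed limit or range.

## Working session

There is one attempt and no reset: what is moved stays moved. The work goes in short steps, Python scripts to look and compute and a tool call to move; the robot and the scene stay as the last step left them, time stands still between calls to the robot, and variables do not carry over. Pictures are saved under pics/ and viewed, and the job is handed in when it is done.

Besides the shell and the picture viewer there is one more tool, called after "Request:" by a JSON object that holds its "method" and its "body", one argument or row to a line. carry_out: Moves the arm, as the interface text tells. Its arguments: {"type":"object","properties":{"delta_pos":{"type":"array","items":{"type":"array","items":{"type":"number"}}},"rotation":{"type":"array","items":{"type":"array","items":{"type":"number"}}},"hand":{"type":"number"}},"required":["delta_pos","rotation"]}

```bash
mkdir -p pics
cat > h.py <<'E'
import numpy as np, cv2, pickle
from workcell import ctrl
def save(n,im): cv2.imwrite('pics/'+n+'.png',im[:,:,::-1])
E
python3 - <<'E'
from h import *
o=ctrl.get_obs(); print({k:np.round(v,3) for k,v in o.items()})
for n in ['scene','top']:
    im=ctrl.get_image(n); save(n+'0',im); c=ctrl.camera_info(n); pickle.dump(c,open(n+'.pkl','wb')); print(n,c, -np.array(c['R']).T@np.array(c['t']))
E
```

```text
{'t': np.float64(0.0), 'qpos': array([-1.359,  0.424,  1.631, -0.   ,  1.089, -0.019]), 'qvel': array([-0.001, -0.   ,  0.002, -0.   ,  0.001, -0.002]), 'joint_torque': array([ 1.0000e-03, -5.4462e+01, -2.7367e+01,  6.4000e-02,  2.3000e-02,
       -0.0000e+00]), 'ee_pos': array([ 142.885, -607.86 ,  194.845]), 'orientation': array([-1.309,  1.038, -1.036]), 'ft_force': array([ 0.285, -0.589,  0.145]), 'moment': array([ 0.024,  0.023, -0.01 ]), 'width': np.float64(87.57)}
scene {'fov_y': 54.31881728195582, 'cx': 325.80947325380987, 'cy': 202.44090410515477, 'R': array([[ 0.87719505, -0.48010104, -0.00564212],
       [-0.20146192, -0.35737463, -0.91197394],
       [ 0.43582329,  0.8011157 , -0.41020933]]), 't': array([-517.28317785,  146.43432009,  608.62725541])} [ 218.0052523  -683.59713056  380.29029081]
top {'fov_y': 45.55928078901282, 'cx': 314.7721517202204, 'cy': 198.0925402412845, 'R': array([[ 0.01765218, -0.99984342,  0.0012411 ],
       [-0.98416838, -0.01759435, -0.17636055],
       [ 0.17635477,  0.0018917 , -0.98432485]]), 't': array([  6.92472658, 579.13954237, 976.01471797])} [ 397.72373829   15.26690037 1062.84431636]
```

View pics/scene0.png

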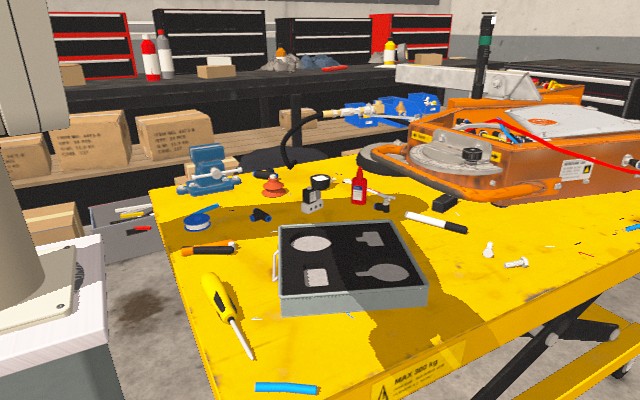

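View pics/top0.png

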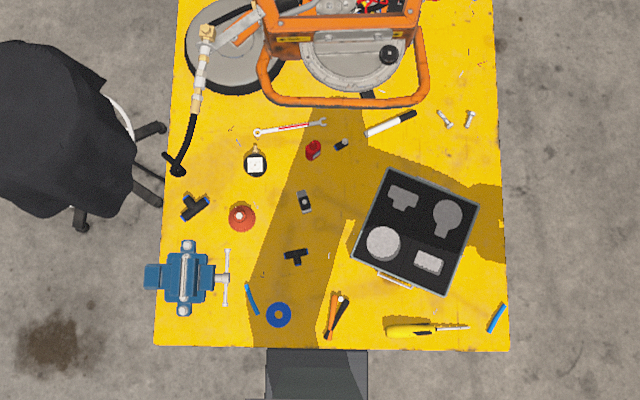

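The top view shows the tray at about (415,231) and two tees, at (194,207) and (296,256). The gauge is at (255,163), the cup at (241,217), the valve at (304,202), the bottle at (313,150) and the elbow at (341,144). I'll enlarge these areas next.

Run:
```python
from h import *
t=cv2.imread('pics/top0.png'); s=cv2.imread('pics/scene0.png')
def crop(im,x0,y0,x1,y1,f,n):
    c=cv2.resize(im[y0:y1,x0:x1],None,fx=f,fy=f,interpolation=cv2.INTER_CUBIC)
    # ticks
    for x in range((x0+9)//10*10,x1,10): cv2.line(c,((x-x0)*f,0),((x-x0)*f,12 if x%50 else 24),(0,255,0),1)
    for y in range((y0+9)//10*10,y1,10): cv2.line(c,(0,(y-y0)*f),(12 if y%50 else 24,(y-y0)*f),(0,255,0),1)
    cv2.imwrite('pics/'+n+'.png',c)
crop(t,170,130,330,270,5,'c_top1'); crop(t,345,160,485,300,4,'c_top2')
crop(s,240,165,400,225,5,'c_s1'); crop(s,270,215,430,315,5,'c_s2')
crop(s,180,165,280,230,8,'c_s3')
```

```text
(no output)
```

View pics/c_top1.png

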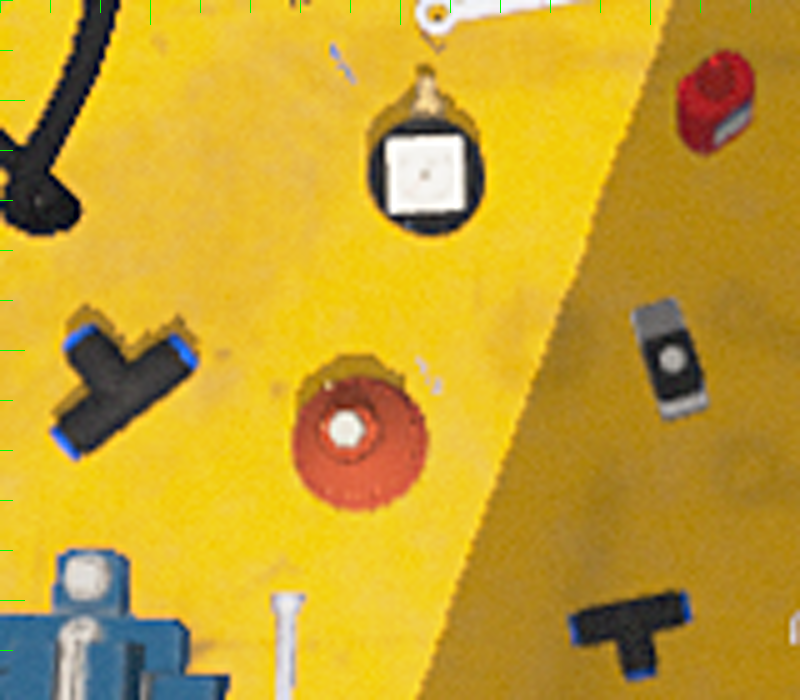

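View pics/c_top2.png

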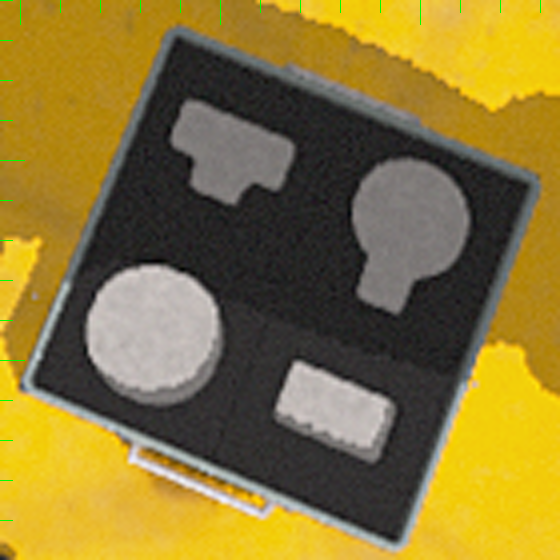

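View pics/c_s1.png

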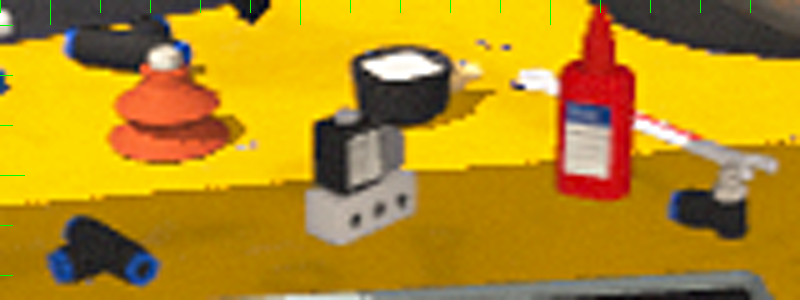

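View pics/c_s2.png

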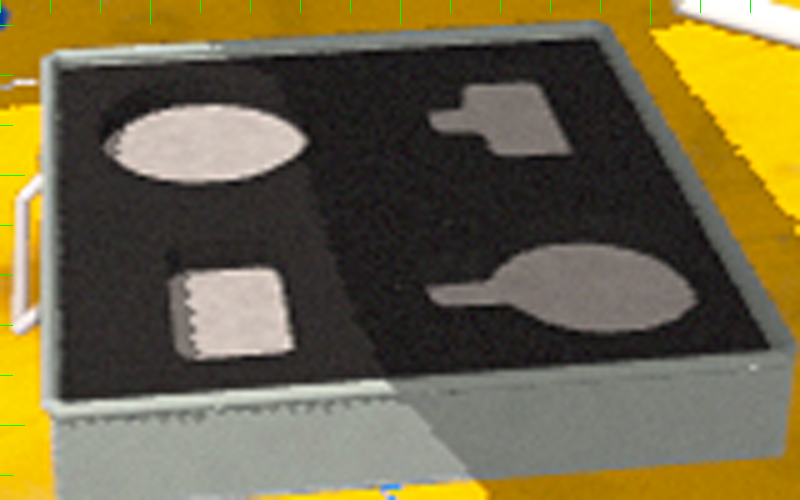

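View pics/c_s3.png

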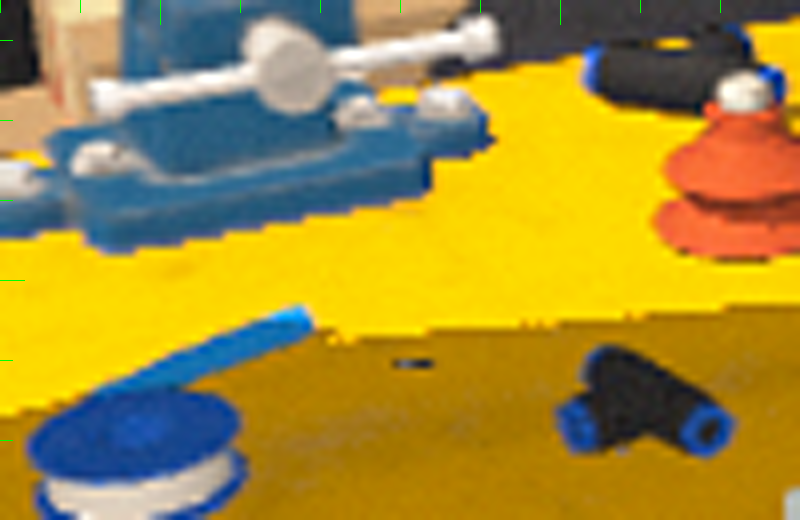

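The small tee is at (296,256). Its run is about 23 px, roughly 53 mm, against 32 px (70 mm) for the one at (194,207), so (296,256) is the smaller one. Next I'll triangulate the points I read off both views.

```bash
cat >> h.py <<'E'
C={n:pickle.load(open(f'{n}.pkl','rb')) for n in ['scene','top']} if __import__('os').path.exists('top.pkl') else {}
def K(c):
    f=200/np.tan(np.radians(c['fov_y'])/2); return np.array([[f,0,c['cx']],[0,f,c['cy']],[0,0,1]])
def P(n): c=C[n]; return K(c)@np.c_[c['R'],c['t']]
def tri(pt,ps):
    X=cv2.triangulatePoints(P('top'),P('scene'),np.array(pt,float).reshape(2,1),np.array(ps,float).reshape(2,1)).ravel(); X=X[:3]/X[3]
    e=[np.linalg.norm(proj(n,X)-p) for n,p in (('top',pt),('scene',ps))]
    return X,e
def proj(n,X):
    X=np.atleast_2d(X); q=(P(n)@np.c_[X,np.ones(len(X))].T).T; return (q[:,:2]/q[:,2:]).squeeze()
def plane(n,p,z):
    c=C[n]; R=np.array(c['R']); o=-R.T@np.array(c['t']); d=R.T@np.linalg.inv(K(c))@np.r_[np.array(p,float),1]; return o+d*(z-o[2])/d[2]
E
python3 - <<'E'
from h import *
t1=lambda u,v:(170+u/5,130+v/5); t2=lambda u,v:(345+u/4,160+v/4)
s1=lambda u,v:(240+u/5,165+v/5); s2=lambda u,v:(270+u/5,215+v/5)
for n,a,b in [('cupneck',t1(347,428),s1(167,50)),('dial',t1(426,172),s1(405,66)),('stemtip',t1(425,74),s1(475,70)),('nut',t1(673,358),s1(347,115)),
 ('tee-y',t1(686,606),s1(142,268)),('teebranch',t1(640,672),s1(62,266)),
 ('rimA',t2(172,28),s2(605,22)),('rimB',t2(540,182),s2(795,350)),('rimC',t2(402,548),s2(52,412)),('rimD',t2(24,386),s2(45,55)),
 ('cupcut',t2(152,328),s2(206,143)),('gaugecircle',t2(411,218),s2(597,287)),('valvecut',t2(335,405),s2(238,312)),('teecut',t2(235,152),s2(515,120))]:
    X,e=tri(a,b); print(n,X.round(1),np.round(e,1))
E
```

```text
cupneck [539.  178.8  46.1] [0.1 0.2]
dial [658.5 152.2  24.1] [0.1 0.2]
stemtip [705.9 156.7  12.1] [0.7 0.8]
nut [570.1  39.   54.6] [0.1 0.1]
tee-y [467.3  32.    6.9] [0.1 0.1]
teebranch [438.2  51.6   6.4] [0.  0.1]
rimA [ 655.4 -144.3   35.6] [0.3 0.6]
rimB [ 572.  -344.    37.1] [0.2 0.5]
rimC [ 374.1 -262.8   35. ] [0.2 0.4]
rimD [455.3 -62.5  35.4] [0.3 0.5]
cupcut [ 488.5 -132.9   23.3] [0.4 0.7]
gaugecircle [ 552.7 -276.3   25. ] [0.2 0.5]
valvecut [ 449.  -231.8   24. ] [0.2 0.4]
teecut [ 587.8 -179.7   27.8] [0.5 0.8]
```

Run:
```python
from h import *
from scipy.spatial.transform import Rotation as Ro
o=ctrl.get_obs(); print(Ro.from_rotvec(o['orientation']).as_matrix().round(3))
# overlays
t=cv2.imread('pics/top0.png'); s=cv2.imread('pics/scene0.png')
ang=np.linspace(0,2*np.pi,60)
circ=lambda x,y,r,z:np.c_[x+r*np.cos(ang),y+r*np.sin(ang),np.full(60,z)]
def poly(pts,pose,z):
    x,y,a=pose; p=np.array(pts,float); c,s_=np.cos(a),np.sin(a); return np.c_[x+c*p[:,0]-s_*p[:,1],y+s_*p[:,0]+c*p[:,1],np.full(len(p),z)]
L=[]
L+=[circ(539,178.8,31,0),circ(539,178.8,7,48)]
g=(669,152.3,np.pi+.06)
gc=poly([[10.5,0]],g,0)[0]; L+=[circ(gc[0],gc[1],26.5,0),circ(gc[0],gc[1],26.5,28),poly([[-37,-8],[-37,8],[-16,8],[-16,-8],[-37,-8]],g,14)]
# valve: long axis dir
v=(567,38,0.25)
rect=lambda x0,x1,y0,y1:[[x0,y0],[x1,y0],[x1,y1],[x0,y1],[x0,y0]]
v=(567,38,0.25+np.pi)
L+=[poly(rect(-11.5,11.5,-25,25),v,0),poly(rect(-11.5,11.5,-25,25),v,22),poly(rect(-11,11,-5,21),v,54),poly(rect(-9,9,-22,-6),v,43)]
te=(452,54,0.18)
T=[[18,-27],[18,27],[1,27],[1,8],[-17,8],[-17,-8],[1,-8],[1,-27],[18,-27]]
L+=[poly(T,te,17),poly(T,te,0)]
tr=(514.2,-203.4,-.388)
L+=[poly(rect(-108,108,-108,108),tr,39)]
L+=[poly(rect(-52-18.5,-52+18.5,-52-32,-52+32),tr,30),poly(rect(-52-18.5,-52+18.5,-52-32,-52+32),tr,18)]
c=poly([[-52,52]],tr,0)[0]; L+=[circ(c[0],c[1],38,30),circ(c[0],c[1],38,18)]
c=poly([[52+10.5,-52]],tr,0)[0]; L+=[circ(c[0],c[1],33.5,30),circ(c[0],c[1],33.5,18)]
L+=[poly(np.array([[25,-34],[25,34],[-6,34],[-6,15.5],[-24,15.5],[-24,-15.5],[-6,-15.5],[-6,-34],[25,-34]])+[52,52],tr,30)]
def ov(im,n,x0,y0,x1,y1,f,name):
    c=cv2.resize(im[y0:y1,x0:x1],None,fx=f,fy=f,interpolation=cv2.INTER_CUBIC)
    for l in L:
        p=((proj(n,l)+.5-[x0,y0])*f).round().astype(int); cv2.polylines(c,[p.reshape(-1,1,2)],False,(0,255,0),1)
    cv2.imwrite('pics/'+name+'.png',c)
ov(t,'top',215,130,345,270,5,'o1'); ov(t,'top',345,160,485,300,4,'o2'); ov(s,'scene',240,165,345,230,7,'o3'); ov(s,'scene',270,215,430,315,5,'o4')
```

```text
[[ 0.229 -0.     0.973]
 [-0.973  0.001  0.229]
 [-0.001 -1.     0.   ]]
```

View pics/o1.png

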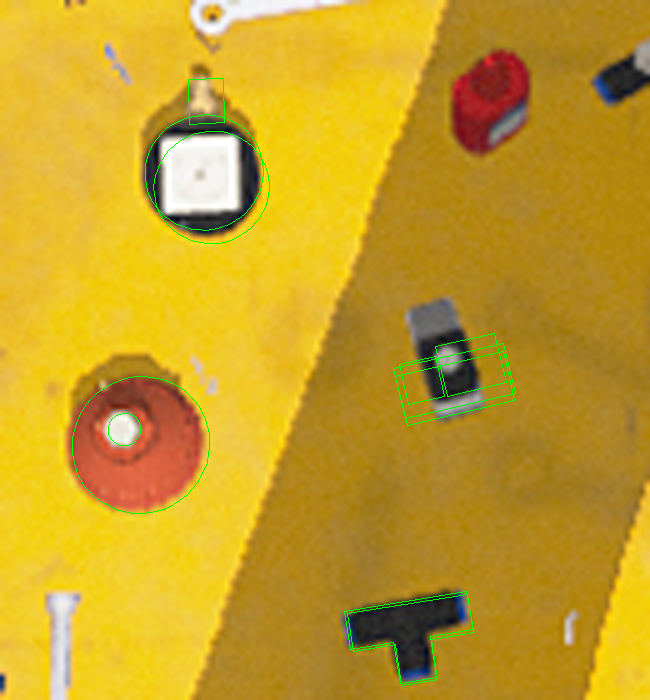

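View pics/o2.png

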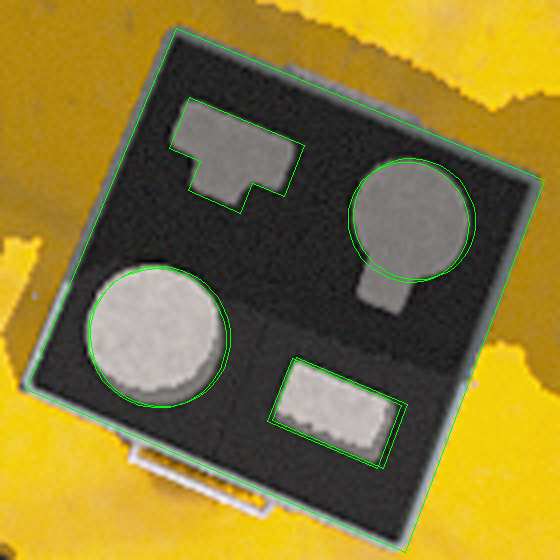

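View pics/o3.png

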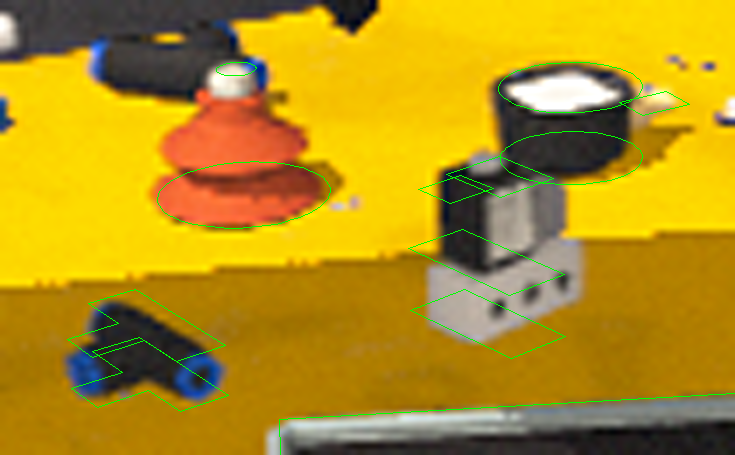

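View pics/o4.png

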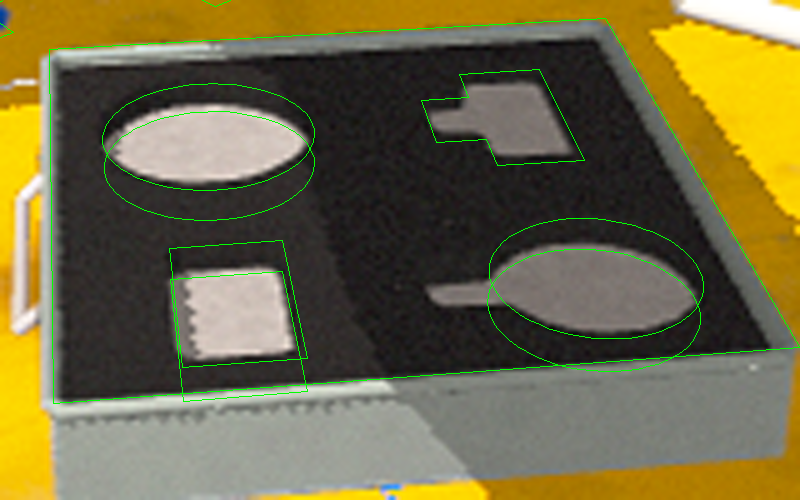

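```bash
cat >> h.py <<'E'
from scipy.spatial.transform import Rotation as Ro
def st():
    o=ctrl.get_obs(); R=Ro.from_rotvec(o['orientation']).as_matrix(); return o,R
def go(x,y,z,th):
    o,R=st(); Rt=np.array([[np.cos(th),0,-np.sin(th)],[np.sin(th),0,np.cos(th)],[0,-1,0]])
    # half-turn choice left to caller
    T=np.array([x,y,z]); d=R.T@(T-o['ee_pos'])/10; w=Ro.from_matrix(R.T@Rt).as_rotvec()
    print('t',o['t'].round(2),'at',o['ee_pos'].round(1),'th',round(float(np.arctan2(R[1,0],R[0,0])),3),'F',o['ft_force'].round(1),'w',o['width'].round(1),'q',o['qpos'].round(2))
    print(' d_cm',d.round(2).tolist(),'rot',w.round(3).tolist())
E
python3 - <<'E'
from h import *
# the start pose Rt check: x=(c,s,0), y=(0,0,-1), z = x cross y
go(539,179,150,0.0)
E
```

```text
Traceback (most recent call last):
  File "h.py", line 23, in go
    print('t',o['t'].round(2),'at',o['ee_pos'].round(1),'th',round(float(np.arctan2(R[1,0],R[0,0])),3),'F',o['ft_force'].round(1),'w',o['width'].round(1),'q',o['qpos'].round(2))
              ^^^^^^^^^^^^
AttributeError: 'float' object has no attribute 'round'
```

```bash
sed -i "s/o\['t'\].round(2)/round(float(o['t']),2)/; s/o\['width'\].round(1)/round(float(o['width']),1)/" h.py; python3 -c "
from h import *
go(539,179,150,0.0)"
```

```text
t 0.1 at [ 142.9 -607.9  194.9] th -1.34 F [ 0.6 -0.9 -0.6] w 88.0 q [-1.36  0.42  1.63 -0.    1.09 -0.02]
 d_cm [-67.53, 4.58, 56.56] rot [-0.001, -1.34, -0.001]
```

Request:
{"method": "carry_out", "body": {
  "delta_pos": [
    [-67.5, 0, 56.6],
    [-67.5, 0, 56.6],
    [-67.5, 0, 56.6],
    [-67.5, 0, 56.6],
    [-67.5, 0, 56.6],
    [-67.5, 0, 56.6],
    [-67.5, 0, 56.6],
    [-67.5, 0, 56.6],
    [-67.5, 0, 56.6],
    [-67.5, 0, 56.6],
    [-67.5, 0, 56.6],
    [-67.5, 0, 56.6]
  ],
  "rotation": [
    [0, -1.34, 0],
    [0, -1.34, 0],
    [0, -1.34, 0],
    [0, -1.34, 0],
    [0, -1.34, 0],
    [0, -1.34, 0],
    [0, -1.34, 0],
    [0, -1.34, 0],
    [0, -1.34, 0],
    [0, -1.34, 0],
    [0, -1.34, 0],
    [0, -1.34, 0]
  ],
  "hand": 120
}}

```text
t: 1.1
ee_pos: [368.3, -160.0, 195.6]
orientation: [-1.571, -0.004, 0.004]
ft_force: [1.3, -0.4, 1.8]
width: 46.2
```

```bash
python3 -c "
from h import *
go(539,179,130,0.0)"
```

```text
t 1.1 at [ 368.3 -160.   195.6] th 0.005 F [ 1.3 -0.4  1.8] w 46.2 q [-0.44  0.09  2.09 -0.    0.96 -0.44]
 d_cm [17.23, 6.56, 33.82] rot [0.0, 0.005, 0.0]
```

Request:
{"method": "carry_out", "body": {
  "delta_pos": [
    [17.1, 0, 33.9],
    [17.1, 0, 33.9],
    [17.1, 0, 33.9],
    [17.1, 0, 33.9],
    [17.1, 0, 33.9],
    [17.1, 0, 33.9],
    [17.1, 6.5, 33.9],
    [17.1, 6.5, 33.9],
    [17.1, 6.5, 33.9],
    [17.1, 6.5, 33.9],
    [17.1, 6.5, 33.9],
    [17.1, 6.5, 33.9]
  ],
  "rotation": [
    [0, 0, 0],
    [0, 0, 0],
    [0, 0, 0],
    [0, 0, 0],
    [0, 0, 0],
    [0, 0, 0],
    [0, 0, 0],
    [0, 0, 0],
    [0, 0, 0],
    [0, 0, 0],
    [0, 0, 0],
    [0, 0, 0]
  ]
}}

```text
t: 2.1
ee_pos: [538.2, 177.4, 129.5]
orientation: [-1.572, 0.0, 0.003]
ft_force: [0.4, -0.6, 0.1]
width: 46.6
```

```bash
cat >> h.py <<'E'
def crop(im,x0,y0,x1,y1,f,n):
    c=cv2.resize(im[y0:y1,x0:x1],None,fx=f,fy=f,interpolation=cv2.INTER_CUBIC)
    for x in range((x0+9)//10*10,x1,10): cv2.line(c,((x-x0)*f,0),((x-x0)*f,12 if x%50 else 24),(0,255,0),1)
    for y in range((y0+9)//10*10,y1,10): cv2.line(c,(0,(y-y0)*f),(12 if y%50 else 24,(y-y0)*f),(0,255,0),1)
    cv2.imwrite('pics/'+n+'.png',c[:,:,::-1])
E
python3 -c "
from h import *
go(539,179,130,0.0)
s=ctrl.get_image('scene');t=ctrl.get_image('top');crop(s,220,100,330,200,7,'s1');crop(t,190,150,300,250,7,'t1')
p=st()[0]['ee_pos'];print(p,proj('scene',p),proj('top',p))"
```

```text
t 2.1 at [538.2 177.4 129.5] th 0.002 F [ 0.4 -0.6  0.1] w 46.6 q [ 0.3   0.43  1.81 -0.    0.91  0.3 ]
 d_cm [0.08, -0.05, 0.16] rot [0.001, 0.002, -0.002]
[538.54173755 176.18895384 130.79929943] [271.2794241  142.00198812] [234.14716113 209.69155145]
```

View pics/s1.png

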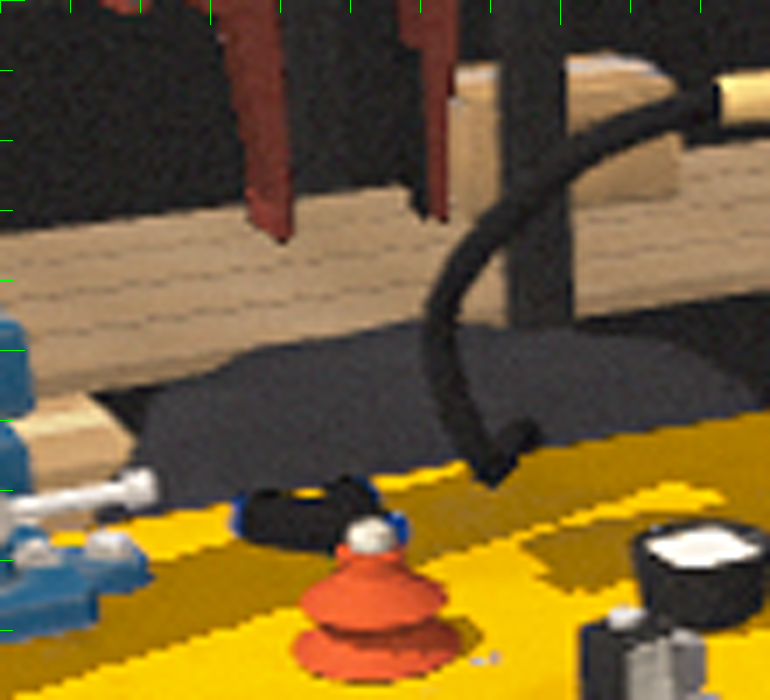

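View pics/t1.png

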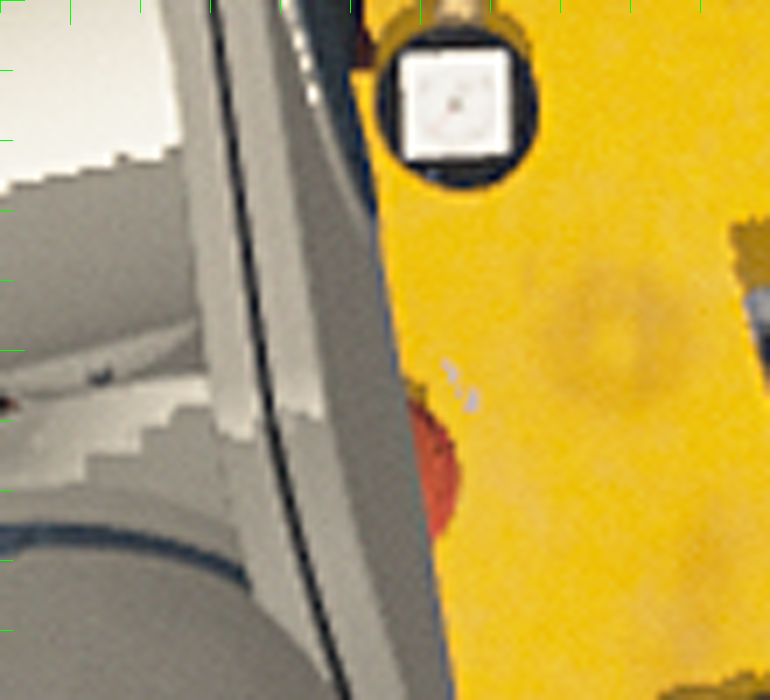

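The scene view shows the fingertips at crop (285,243) and (445,220), about 10 px higher than the reported TCP projects to (crop 359,294). I'll check this against a finger model before descending.

```bash
python3 -c "
from h import *
p=np.array([538.5,177,130.])
for z in (130,145,155,165):
  for x in (-36.8,-23.3,23.3,36.8):
    for y in (-10,10):
      print(z,x,y,((proj('scene',[538.5+x,177+y,z])-[220,100])*7).round())
c=ctrl.camera_info('scene');print(np.abs(c['R']-C['scene']['R']).max(),c['t']-C['scene']['t'],c['fov_y'])
s=ctrl.get_image('scene');save('sfull1',s)
"
```

```text
130 -36.8 -10 [265. 318.]
130 -36.8 10 [245. 303.]
130 -23.3 -10 [304. 312.]
130 -23.3 10 [283. 298.]
130 23.3 -10 [433. 293.]
130 23.3 10 [410. 280.]
130 36.8 -10 [469. 288.]
130 36.8 10 [446. 275.]
145 -36.8 -10 [262. 273.]
145 -36.8 10 [242. 260.]
145 -23.3 -10 [301. 268.]
145 -23.3 10 [280. 255.]
145 23.3 -10 [430. 250.]
145 23.3 10 [408. 238.]
145 36.8 -10 [467. 245.]
145 36.8 10 [444. 233.]
155 -36.8 -10 [260. 244.]
155 -36.8 10 [239. 231.]
155 -23.3 -10 [298. 239.]
155 -23.3 10 [278. 226.]
155 23.3 -10 [429. 221.]
155 23.3 10 [406. 209.]
155 36.8 -10 [466. 217.]
155 36.8 10 [443. 204.]
165 -36.8 -10 [257. 214.]
165 -36.8 10 [237. 201.]
165 -23.3 -10 [296. 209.]
165 -23.3 10 [275. 196.]
165 23.3 -10 [427. 192.]
165 23.3 10 [405. 180.]
165 36.8 -10 [464. 187.]
165 36.8 10 [441. 176.]
0.0 [0. 0. 0.] 54.31881728195582
```

View pics/sfull1.png

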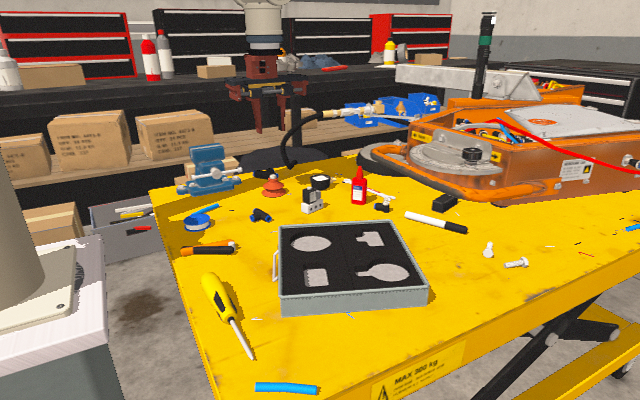

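Request:
{"method": "carry_out", "body": {
  "delta_pos": [
    [0, 3, 0.1],
    [0, 3, 0.1],
    [0, 3, 0.1],
    [0, 3, 0.1],
    [0, 3, 0.1],
    [0, 3, 0.1]
  ],
  "rotation": [
    [0, 0, 0],
    [0, 0, 0],
    [0, 0, 0],
    [0, 0, 0],
    [0, 0, 0],
    [0, 0, 0]
  ],
  "hand": 185
}}

```text
t: 2.75
ee_pos: [539.8, 178.0, 101.8]
orientation: [-1.57, -0.001, -0.002]
ft_force: [-0.3, 0.7, -0.1]
width: 24.2
```

```bash
python3 -c "
from h import *
go(539,179,130,0.0)
s=ctrl.get_image('scene');crop(s,220,100,330,200,7,'s2')
p=st()[0]['ee_pos'];print(p)
for z in (100,115,125): print(z,[((proj('scene',[p[0]+x,p[1]-10,z])-[220,100])*7).round() for x in (-12,12)])"
```

```text
t 2.75 at [539.8 178.  101.8] th -0.0 F [-0.3  0.7 -0.1] w 24.2 q [ 0.3   0.47  1.82 -0.    0.85  0.3 ]
 d_cm [-0.07, -2.82, 0.1] rot [-0.001, -0.0, 0.002]
[539.64810912 178.06521032 101.61857779]
100 [array([343., 392.]), array([409., 381.])]
115 [array([341., 349.]), array([406., 339.])]
125 [array([339., 321.]), array([405., 311.])]
```

View pics/s2.png

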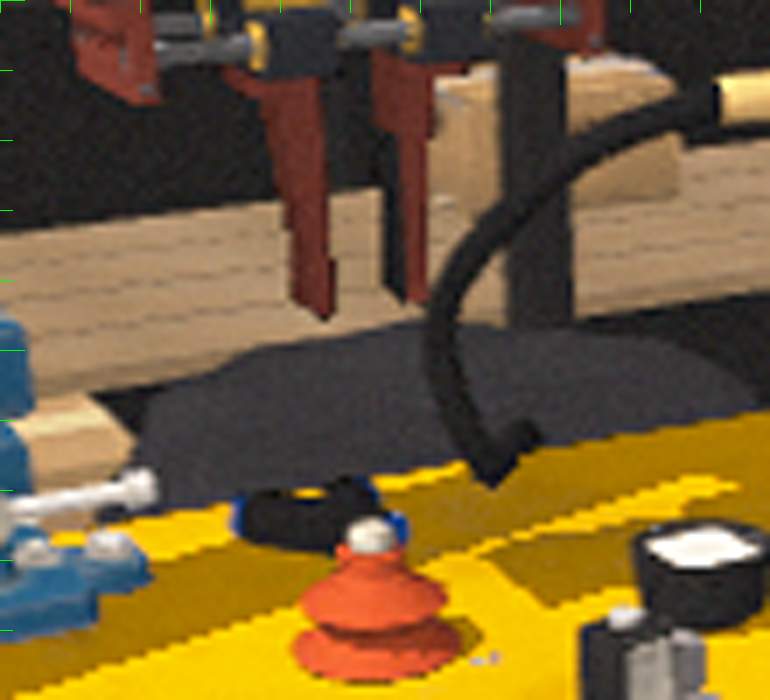

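Request:
{"method": "carry_out", "body": {
  "delta_pos": [
    [0, 2, 0.1],
    [0, 4, 0.1],
    [0, 6, 0.1],
    [0, 6, 0.1],
    [0, 6, 0.1],
    [0, 6, 0.1]
  ],
  "rotation": [
    [0, 0, 0],
    [0, 0, 0],
    [0, 0, 0],
    [0, 0, 0],
    [0, 0, 0],
    [0, 0, 0]
  ],
  "hand": 165
}}

```text
t: 3.3
ee_pos: [539.8, 179.3, 41.6]
orientation: [-1.57, -0.001, -0.001]
ft_force: [0.2, 0.7, -0.1]
width: 31.0
```

```bash
python3 -c "
from h import *
go(539,179,130,0.0)
s=ctrl.get_image('scene');crop(s,230,130,310,205,8,'s3')
"
```

```text
t 3.3 at [539.8 179.3  41.6] th 0.0 F [ 0.2  0.7 -0.1] w 31.0 q [ 0.3   0.56  1.84 -0.    0.74  0.3 ]
 d_cm [-0.07, -8.84, -0.03] rot [-0.0, 0.0, 0.001]
```

View pics/s3.png

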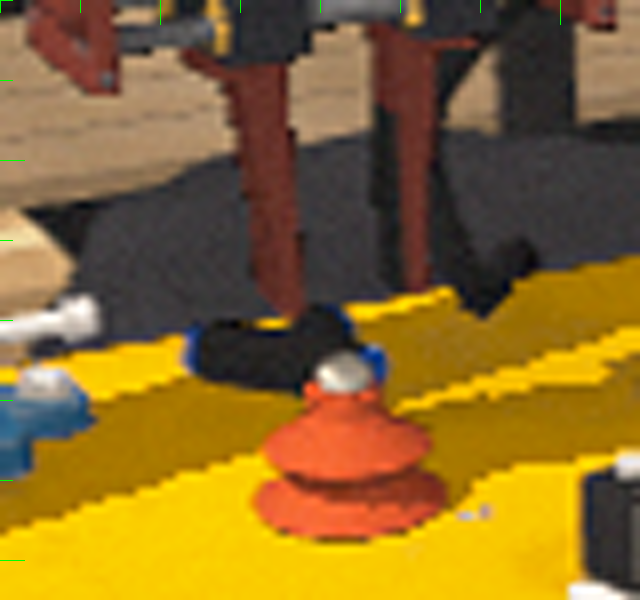

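```bash
python3 -c "
from h import *
s=ctrl.get_image('top');save('tfull2',s)
"
```

```text
(no output)
```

View pics/tfull2.png

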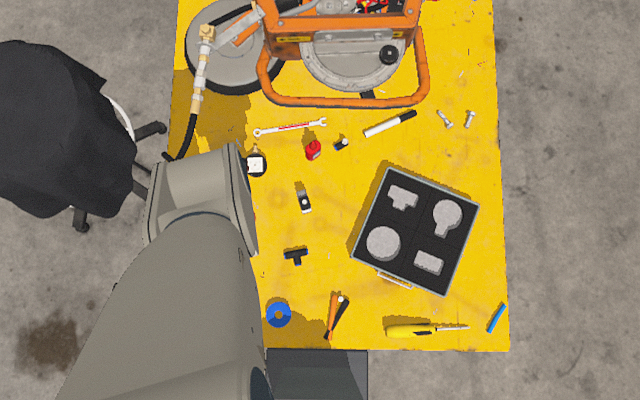

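Request:
{"method": "carry_out", "body": {
  "delta_pos": [
    [0, -4, 0],
    [0, -6, 0],
    [-4, -6, -7],
    [-4, -6, -7],
    [-4, -6, -7],
    [-4, -2, -7],
    [-4, 1, -7],
    [-4, 3, -7],
    [-4, 3, -7],
    [-4, 3, -7]
  ],
  "rotation": [
    [0, 0, 0],
    [0, 0, 0],
    [0, 0, 0],
    [0, 0, 0],
    [0, 0, 0],
    [0, 0, 0],
    [0, 0, 0],
    [0, 0, 0],
    [0, 0, 0],
    [0, 0, 0]
  ]
}}

```text
t: 4.23
ee_pos: [499.1, 109.1, 10.7]
orientation: [-1.571, 0.001, 0.001]
ft_force: [-0.9, -0.5, 0.2]
width: 30.5
```

```bash
python3 -c "
from h import *
go(500,110,0,0.0)
s=ctrl.get_image('scene');crop(s,220,120,340,220,6,'s4')
p=st()[0]['ee_pos'];print(p)
for z in (p[2],25+p[2]): print(z,[((proj('scene',[p[0]+x,p[1]-10,z])-[220,120])*6).round() for x in (-15,15)])
"
```

```text
t 4.23 at [499.1 109.1  10.7] th -0.0 F [-0.9 -0.5  0.2] w 30.5 q [0.19 0.56 1.98 0.   0.61 0.19]
 d_cm [0.09, 1.07, 0.09] rot [0.0, -0.0, -0.001]
[499.92347949 109.32346601  11.59801497]
11.598014970112452 [array([270., 502.]), array([343., 486.])]
36.59801497011245 [array([265., 441.]), array([339., 426.])]
```

View pics/s4.png

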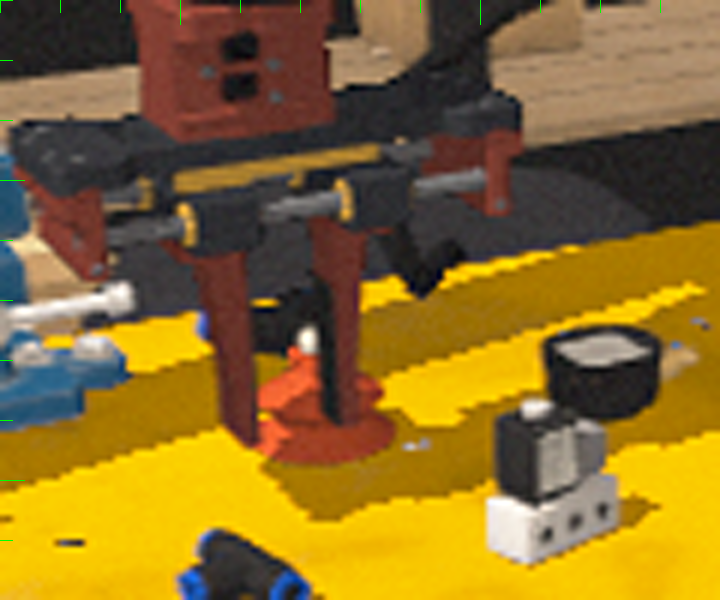

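Request:
{"method": "carry_out", "body": {
  "delta_pos": [
    [0, 0.5, 0],
    [0, 0.9, 0],
    [0, 0.9, 0]
  ],
  "rotation": [
    [0, 0, 0],
    [0, 0, 0],
    [0, 0, 0]
  ]
}}

```text
t: 4.53
ee_pos: [499.5, 109.2, 2.0]
orientation: [-1.571, -0.001, -0.001]
ft_force: [-0.9, 0.8, -0.7]
width: 31.2
```

Request:
{"method": "carry_out", "body": {
  "delta_pos": [
    [0, 0.3, 0],
    [0, 0.3, 0],
    [0, 0.3, 0]
  ],
  "rotation": [
    [0, 0, 0],
    [0, 0, 0],
    [0, 0, 0]
  ]
}}

```text
t: 4.78
ee_pos: [499.1, 109.1, -1.4]
orientation: [-1.571, -0.0, -0.0]
ft_force: [-0.4, 0.3, 0.1]
width: 31.0
```

```bash
python3 -c "
from h import *
go(500,110,0,0.0)
s=ctrl.get_image('scene');crop(s,220,120,340,220,6,'s5')
"
```

```text
t 4.78 at [499.1 109.1  -1.4] th 0.0 F [-0.4  0.3  0.1] w 31.0 q [0.19 0.58 1.98 0.   0.58 0.19]
 d_cm [0.09, -0.14, 0.09] rot [-0.0, 0.0, 0.0]
```

View pics/s5.png

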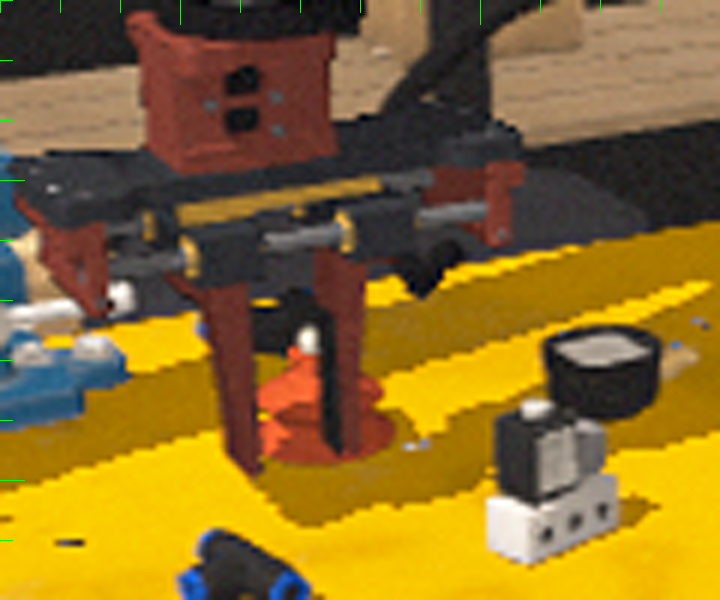

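Request:
{"method": "carry_out", "body": {
  "delta_pos": [
    [0, 0.5, 0],
    [0, 1.0, 0],
    [0, 1.0, 0],
    [0, 1.3, 0],
    [0, 1.3, 0]
  ],
  "rotation": [
    [0, 0, 0],
    [0, 0, 0],
    [0, 0, 0],
    [0, 0, 0],
    [0, 0, 0]
  ]
}}

```text
t: 5.25
ee_pos: [498.7, 109.0, -15.0]
orientation: [-1.571, 0.001, 0.001]
ft_force: [-0.9, 0.0, -0.4]
width: 31.1
```

Request:
{"method": "carry_out", "body": {
  "delta_pos": [
    [0, 0.2, 0],
    [0, 0.4, 0],
    [0, 0.4, 0]
  ],
  "rotation": [
    [0, 0, 0],
    [0, 0, 0],
    [0, 0, 0]
  ]
}}

```text
t: 5.5
ee_pos: [498.9, 109.0, -18.7]
orientation: [-1.571, 0.0, 0.0]
ft_force: [0.2, -0.9, 0.2]
width: 30.9
```

Request:
{"method": "carry_out", "body": {
  "delta_pos": [
    [0, 0.1, 0],
    [0, 0.2, 0],
    [0, 0.2, 0]
  ],
  "rotation": [
    [0, 0, 0],
    [0, 0, 0],
    [0, 0, 0]
  ]
}}

```text
t: 5.75
ee_pos: [499.0, 109.0, -20.5]
orientation: [-1.571, 0.0, 0.0]
ft_force: [-0.2, 0.3, -0.4]
width: 30.9
```

Request:
{"method": "carry_out", "body": {
  "delta_pos": [
    [0, 0.1, 0],
    [0, 0.2, 0],
    [0, 0.2, 0]
  ],
  "rotation": [
    [0, 0, 0],
    [0, 0, 0],
    [0, 0, 0]
  ]
}}

```text
t: 6.0
ee_pos: [499.0, 109.1, -22.6]
orientation: [-1.571, 0.0, 0.0]
ft_force: [-0.7, -0.6, 0.6]
width: 31.0
```

```bash
python3 -c "
from h import *
go(500,110,0,0.0)
s=ctrl.get_image('scene');crop(s,240,160,300,220,10,'s6')
"
```

```text
t 6.0 at [499.  109.1 -22.6] th 0.0 F [-0.7 -0.6  0.6] w 31.0 q [0.19 0.62 1.98 0.   0.54 0.19]
 d_cm [0.1, -2.26, 0.09] rot [0.0, 0.0, -0.0]
```

View pics/s6.png

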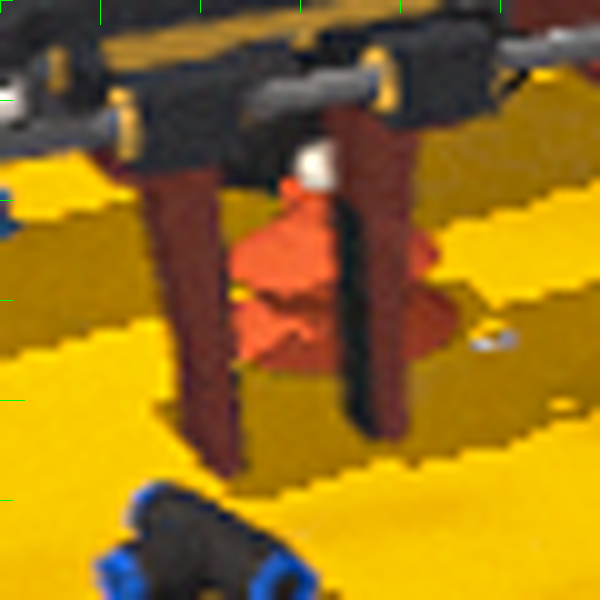

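Request:
{"method": "carry_out", "body": {
  "delta_pos": [
    [0, 0.1, 0],
    [0, 0.1, 0],
    [0, 0.1, 0]
  ],
  "rotation": [
    [0, 0, 0],
    [0, 0, 0],
    [0, 0, 0]
  ]
}}

```text
t: 6.3
ee_pos: [499.1, 109.1, -23.5]
orientation: [-1.571, 0.0, 0.0]
ft_force: [-0.4, 0.2, -0.6]
width: 31.0
```

Request:
{"method": "carry_out", "body": {
  "delta_pos": [
    [0, 0.1, 0],
    [0, 0.1, 0],
    [0, 0.1, 0]
  ],
  "rotation": [
    [0, 0, 0],
    [0, 0, 0],
    [0, 0, 0]
  ]
}}

```text
t: 6.55
ee_pos: [499.1, 109.0, -24.5]
orientation: [-1.571, 0.0, 0.0]
ft_force: [0.3, 0.1, 0.3]
width: 30.9
```

Request:
{"method": "carry_out", "body": {
  "delta_pos": [
    [0, 0.1, 0],
    [0, 0.1, 0],
    [0, 0.1, 0]
  ],
  "rotation": [
    [0, 0, 0],
    [0, 0, 0],
    [0, 0, 0]
  ]
}}

```text
t: 6.8
ee_pos: [499.0, 109.1, -25.5]
orientation: [-1.571, 0.0, 0.0]
ft_force: [0.1, 0.1, 0.4]
width: 30.8
```

```bash
python3 -c "
from h import *
for p in [(263.3,207.3),(262,206.3),(279.8,204),(277.5,203.5)]: print(plane('scene',p,0).round(1))
"
```

```text
[482.6 106.2   0. ]
[481.9 112.9   0. ]
[523.1 104.6   0. ]
[519.5 109.9   0. ]
```

Request:
{"method": "carry_out", "body": {
  "delta_pos": [
    [0, 0.1, 0],
    [0, 0.1, 0],
    [0, 0.1, 0]
  ],
  "rotation": [
    [0, 0, 0],
    [0, 0, 0],
    [0, 0, 0]
  ]
}}

```text
t: 7.05
ee_pos: [499.0, 109.0, -26.5]
orientation: [-1.571, 0.0, 0.0]
ft_force: [0.0, 0.2, 0.3]
width: 30.9
```

Request:
{"method": "carry_out", "body": {
  "delta_pos": [
    [0, 0.1, 0],
    [0, 0.1, 0],
    [0, 0.1, 0]
  ],
  "rotation": [
    [0, 0, 0],
    [0, 0, 0],
    [0, 0, 0]
  ]
}}

```text
t: 7.3
ee_pos: [499.1, 109.1, -26.8]
orientation: [-1.571, -0.0, -0.0]
ft_force: [-3.1, 0.3, 9.3]
width: 30.9
```

Request:
{"method": "carry_out", "body": {
  "delta_pos": [
    [0, 0.1, 0],
    [0, 0.1, 0],
    [0, 0.1, 0]
  ],
  "rotation": [
    [0, 0, 0],
    [0, 0, 0],
    [0, 0, 0]
  ]
}}

```text
t: 7.55
ee_pos: [499.2, 109.1, -26.9]
orientation: [-1.571, -0.0, -0.0]
ft_force: [-5.3, -0.8, 21.6]
width: 30.9
```

Touching the bare table showed contact at reported z of about -26.7, so the real fingertip is 26.7 mm above the reported TCP. The images agree with this. I'll correct all heights by it and go back to the cup.

```bash
cat >> h.py <<'E'
D=26.7
def ga(x,y,z,th): go(x,y,z-D,th)   # z = actual fingertip height
E
python3 -c "
from h import *
print(plane('top',(239.4,215.6),48),plane('scene',(273.4,175),48))
ga(539,179,80,0.0)
"
```

```text
[538.41107055 178.58366751  48.        ] [537.60897027 173.76454957  48.        ]
t 7.55 at [499.2 109.1 -26.9] th -0.0 F [-5.3 -0.8 21.6] w 30.9 q [0.19 0.63 1.98 0.   0.53 0.19]
 d_cm [3.98, -8.02, 6.99] rot [-0.0, -0.0, 0.0]
```

Request:
{"method": "carry_out", "body": {
  "delta_pos": [
    [0, -4, 0],
    [0, -8, 0],
    [0, -9, 0],
    [3.9, -9, 6.9],
    [3.9, -9, 6.9],
    [3.9, -9, 6.9],
    [3.9, -8, 6.9],
    [3.9, -6, 6.9],
    [3.9, -6, 6.9]
  ],
  "rotation": [
    [0, 0, 0],
    [0, 0, 0],
    [0, 0, 0],
    [0, 0, 0],
    [0, 0, 0],
    [0, 0, 0],
    [0, 0, 0],
    [0, 0, 0],
    [0, 0, 0]
  ]
}}

```text
t: 8.3
ee_pos: [534.7, 176.6, 28.0]
orientation: [-1.573, 0.005, 0.005]
ft_force: [-1.0, -0.5, -0.4]
width: 31.1
```

```bash
python3 -c "
from h import *
ga(538.5,178,41.5,0.0)
s=ctrl.get_image('scene');crop(s,240,130,300,205,8,'s7')
"
```

```text
t 8.3 at [534.7 176.6  28. ] th 0.0 F [-1.  -0.5 -0.4] w 31.1 q [ 0.3   0.58  1.85 -0.    0.71  0.3 ]
 d_cm [0.39, 1.32, 0.14] rot [0.002, 0.0, -0.006]
```

View pics/s7.png

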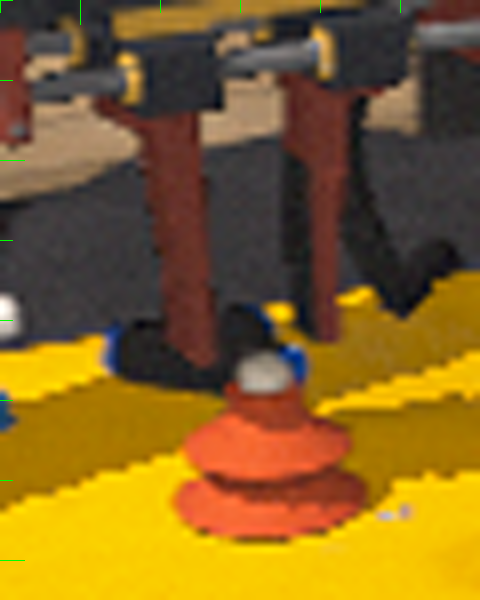

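Request:
{"method": "carry_out", "body": {
  "delta_pos": [
    [0, 0, 0],
    [0, 0, 0],
    [0, 0.6, 0],
    [0, 1.2, 0],
    [0, 1.2, 0],
    [0, 1.2, 0]
  ],
  "rotation": [
    [0, 0, 0],
    [0, 0, 0],
    [0, 0, 0],
    [0, 0, 0],
    [0, 0, 0],
    [0, 0, 0]
  ]
}}

```text
t: 8.85
ee_pos: [537.8, 177.9, 19.3]
orientation: [-1.571, 0.001, 0.0]
ft_force: [0.7, -0.2, 0.1]
width: 30.7
```

```bash
python3 -c "
from h import *
ga(538.5,178,41.5,0.0)
"
```

```text
t 8.85 at [537.8 177.9  19.3] th -0.0 F [ 0.7 -0.2  0.1] w 30.7 q [ 0.3   0.6   1.85 -0.    0.69  0.3 ]
 d_cm [0.07, 0.45, 0.01] rot [0.0, -0.0, -0.001]
```

Request:
{"method": "carry_out", "body": {
  "delta_pos": [
    [0.1, 0.4, 0],
    [0.1, 0.4, 0],
    [0.1, 0.4, 0]
  ],
  "rotation": [
    [0, 0, 0],
    [0, 0, 0],
    [0, 0, 0]
  ]
}}

```text
t: 9.1
ee_pos: [539.1, 178.1, 15.4]
orientation: [-1.571, 0.0, 0.0]
ft_force: [-0.2, 0.1, 0.0]
width: 31.2
```

Request:
{"method": "carry_out", "body": {
  "delta_pos": [
    [0, 0, 0],
    [0, 0, 0],
    [0, 0, 0],
    [0, 0, 0],
    [0, 0, 0],
    [0, 0, 0]
  ],
  "rotation": [
    [0, 0, 0],
    [0, 0, 0],
    [0, 0, 0],
    [0, 0, 0],
    [0, 0, 0],
    [0, 0, 0]
  ],
  "hand": 255
}}

```text
t: 9.6
ee_pos: [539.1, 178.1, 15.6]
orientation: [-1.571, 0.0, -0.0]
ft_force: [-0.3, -0.4, 0.8]
width: 12.7
```

```bash
python3 -c "
from h import *
ga(538.5,178,41.5,0.0)
s=ctrl.get_image('scene');crop(s,240,130,300,205,8,'s8')
"
```

```text
t 9.6 at [539.1 178.1  15.6] th -0.0 F [-0.3 -0.4  0.8] w 12.7 q [0.3  0.6  1.85 0.   0.69 0.3 ]
 d_cm [-0.06, 0.08, -0.01] rot [-0.0, -0.0, -0.0]
```

View pics/s8.png

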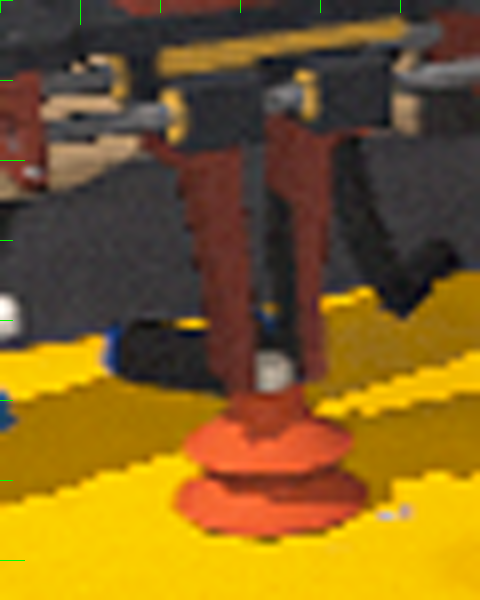

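The picture shows the pads closed on the neck at crop (268,372), opening 12.7 mm. I'll lift it, and refine the tray pose meanwhile.

Request:
{"method": "carry_out", "body": {
  "delta_pos": [
    [0, -2, 0],
    [0, -5, 0],
    [0, -9, 0],
    [0, -11, 0],
    [0, -11, 0]
  ],
  "rotation": [
    [0, 0, 0],
    [0, 0, 0],
    [0, 0, 0],
    [0, 0, 0],
    [0, 0, 0]
  ]
}}

```text
t: 10.07
ee_pos: [542.3, 179.1, 130.4]
orientation: [-1.568, -0.006, -0.006]
ft_force: [-0.0, 0.4, 0.5]
width: 12.6
```

```bash
python3 -c "
from h import *
t=ctrl.get_image('top')
t2=lambda u,v:(345+u/4,160+v/4)
for z in (36,39):
  P4=np.array([plane('top',t2(*q),z) for q in [(172,28),(540,182),(402,548),(24,386)]])
  print(z,P4[:,:2].round(1).tolist(),P4.mean(0).round(1))
ga(485.7,-135.6,150,0.0)
crop(t,345,160,485,300,5,'tray3')
"
```

```text
36 [[654.6, -143.8], [571.7, -344.1], [374.4, -262.6], [455.9, -62.6]] [ 514.2 -203.3   36. ]
39 [[653.9, -143.4], [571.2, -343.0], [374.5, -261.8], [455.7, -62.4]] [ 513.8 -202.7   39. ]
t 10.12 at [540.8 178.6 127.9] th -0.0 F [-1.4  0.4 -1.2] w 12.8 q [ 0.3   0.43  1.81 -0.    0.9   0.3 ]
 d_cm [-5.51, 0.39, -31.42] rot [-0.002, 0.0, 0.005]
```

View pics/tray3.png

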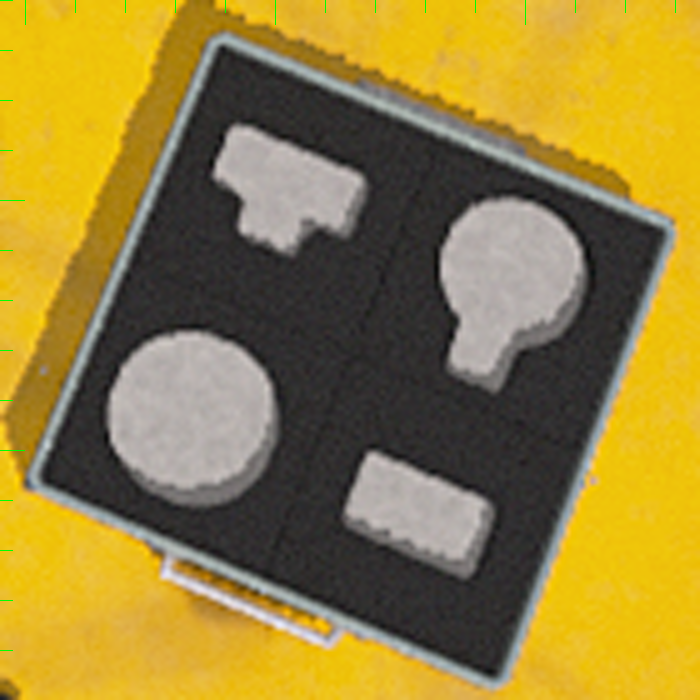

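```bash
python3 -c "
from h import *
f=lambda u,v:(345+u/5,160+v/5)
c=np.array([514,-203]);a=-.388
ex=np.array([np.cos(a),np.sin(a)]);ey=np.array([-ex[1],ex[0]])
for n,q,e in [('cup',(192.5,417),c-52*ex+52*ey),('gaugecirc',(513,270),c+62.5*ex-52*ey),('valve',(419,514.5),c-52*ex-52*ey)]:
  print(n,plane('top',f(*q),26)[:2].round(1),e.round(1))
"
```

```text
cup [ 486.1 -134. ] [ 485.5 -135.2]
gaugecirc [ 553.2 -275.5] [ 552.2 -274.8]
valve [ 445.7 -231.5] [ 446.2 -231.5]
```

Request:
{"method": "carry_out", "body": {
  "delta_pos": [
    [-5.4, 0, -31.4],
    [-5.4, 0, -31.4],
    [-5.4, 0, -31.4],
    [-5.4, 0, -31.4],
    [-5.4, 0, -31.4],
    [-5.4, 0, -31.4],
    [-5.4, 0, -31.4],
    [-5.4, 0, -31.4],
    [-5.4, 0, -31.4],
    [-5.4, 0, -31.4],
    [-5.4, 0, -31.4],
    [-5.4, 0, -31.4]
  ],
  "rotation": [
    [0, 0, 0],
    [0, 0, 0],
    [0, 0, 0],
    [0, 0, 0],
    [0, 0, 0],
    [0, 0, 0],
    [0, 0, 0],
    [0, 0, 0],
    [0, 0, 0],
    [0, 0, 0],
    [0, 0, 0],
    [0, 0, 0]
  ]
}}

```text
t: 11.12
ee_pos: [484.7, -134.8, 124.8]
orientation: [-1.57, 0.0, 0.002]
ft_force: [-0.0, 0.0, -0.5]
width: 12.9
```

```bash
python3 -c "
from h import *
ga(486,-135,90,0.0)"
```

```text
t 11.12 at [ 484.7 -134.8  124.8] th 0.001 F [-0.   0.  -0.5] w 12.9 q [-0.3   0.35  1.95  0.    0.85 -0.3 ]
 d_cm [0.14, 6.15, -0.02] rot [-0.001, 0.001, -0.002]
```

Request:
{"method": "carry_out", "body": {
  "delta_pos": [
    [0.1, 3, 0],
    [0.1, 6, 0],
    [0.1, 7, 0],
    [0.1, 8, 0],
    [0.1, 8.5, 0],
    [0.1, 8.9, 0],
    [0.1, 8.9, 0],
    [0.1, 8.9, 0]
  ],
  "rotation": [
    [0, 0, 0],
    [0, 0, 0],
    [0, 0, 0],
    [0, 0, 0],
    [0, 0, 0],
    [0, 0, 0],
    [0, 0, 0],
    [0, 0, 0]
  ]
}}

```text
t: 11.78
ee_pos: [486.8, -136.0, 37.2]
orientation: [-1.571, -0.001, -0.001]
ft_force: [-0.9, -0.6, -0.7]
width: 12.4
```

```bash
python3 -c "
from h import *
go(486,-135,34,0.0)
s=ctrl.get_image('scene');crop(s,270,200,390,290,6,'s9')"
```

```text
t 11.78 at [ 486.8 -136.    37.2] th 0.0 F [-0.9 -0.6 -0.7] w 12.4 q [-0.3   0.5   1.98  0.    0.65 -0.3 ]
 d_cm [-0.08, 0.32, 0.1] rot [0.0, 0.0, 0.001]
```

View pics/s9.png

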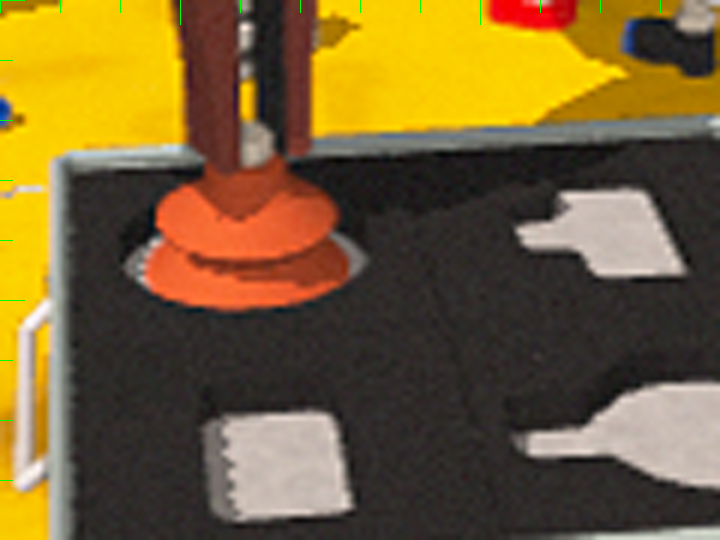

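The cup sits well inside the round cut-out, centred at crop (247,265). I'll lower it the last 3 mm and release.

Request:
{"method": "carry_out", "body": {
  "delta_pos": [
    [0, 0.2, 0],
    [0, 0.35, 0],
    [0, 0.35, 0],
    [0, 0.35, 0]
  ],
  "rotation": [
    [0, 0, 0],
    [0, 0, 0],
    [0, 0, 0],
    [0, 0, 0]
  ]
}}

```text
t: 12.17
ee_pos: [487.2, -136.5, 35.9]
orientation: [-1.572, -0.002, -0.002]
ft_force: [-7.8, 0.6, 27.6]
width: 12.7
```

Request:
{"method": "carry_out", "body": {
  "delta_pos": [
    [0, 0, 0],
    [0, 0, 0],
    [0, 0, 0],
    [0, 0, 0],
    [0, -1, 0],
    [0, -3, 0],
    [0, -6, 0],
    [0, -9, 0],
    [0, -9, 0]
  ],
  "rotation": [
    [0, 0, 0],
    [0, 0, 0],
    [0, 0, 0],
    [0, 0, 0],
    [0, 0, 0],
    [0, 0, 0],
    [0, 0, 0],
    [0, 0, 0],
    [0, 0, 0]
  ],
  "hand": 150
}}

```text
t: 12.92
ee_pos: [489.4, -136.9, 128.4]
orientation: [-1.573, -0.006, -0.006]
ft_force: [0.4, 0.1, 0.5]
width: 35.9
```

```bash
python3 -c "
from h import *
go(486,-135,34,0.0)
s=ctrl.get_image('scene');crop(s,240,160,400,280,5,'s10')
t=ctrl.get_image('top');crop(t,235,125,345,215,7,'t10')"
```

```text
t 12.92 at [ 489.4 -136.9  128.4] th 0.0 F [0.4 0.1 0.5] w 35.9 q [-0.3   0.35  1.94  0.    0.85 -0.3 ]
 d_cm [-0.42, 9.43, 0.21] rot [0.002, 0.0, 0.008]
```

View pics/s10.png

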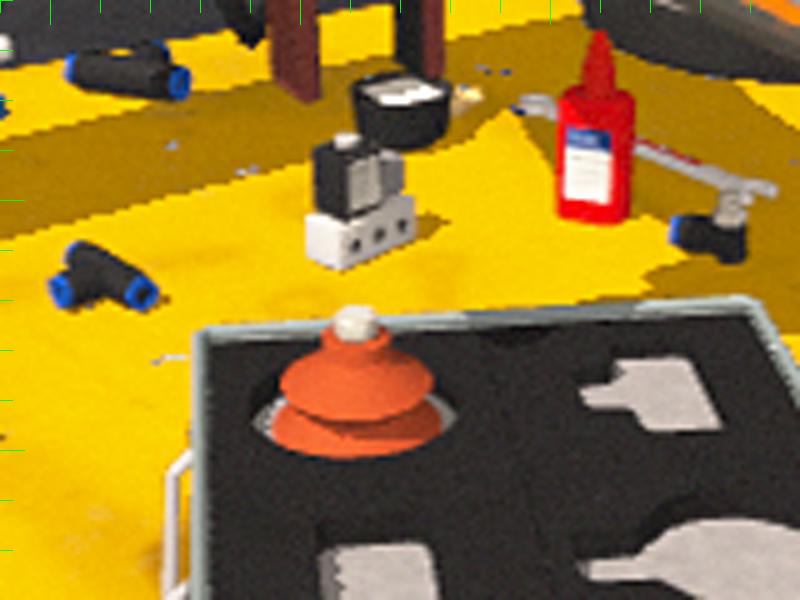

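View pics/t10.png

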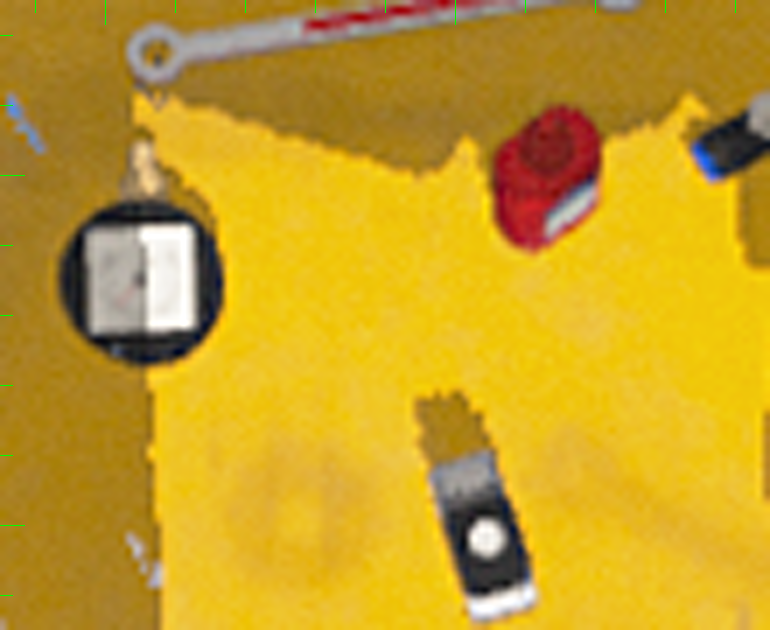

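```bash
python3 -c "
from h import *
f=lambda u,v:(235+u/7,125+v/7)
d=plane('top',f(141,279),28)[:2]; c=plane('top',f(141,284),20)[:2]; s=plane('top',f(146,138),15)[:2]; s2=plane('top',f(147,195),15)[:2]
print(d,c,s,s2, np.arctan2(*(s-d)[::-1]),np.linalg.norm(s-d))
n=plane('top',f(487,538),58)[:2]
# valve base end/plug edges
a=plane('top',f(433,468),43)[:2];b=plane('top',f(490,450),43)[:2];e1=plane('top',f(477,620),22)[:2];e2=plane('top',f(537,605),22)[:2]
w1=plane('top',f(470,600),22)[:2]
print('nut',n,'plug',a,b,'end',e1,e2,'dirs',np.arctan2(*(b-a)[::-1]),np.arctan2(*(e2-e1)[::-1]),np.linalg.norm(e2-e1))
"
```

```text
[656.20222126 151.84258902] [656.54665005 152.83267075] [706.71381829 153.80729152] [687.53678529 152.72519479] 0.03887647030953213 50.54979218919959
nut [569.17978853  38.88367116] plug [593.55465664  56.52808602] [599.58639158  38.89747208] end [549.03973721  42.32043238] [554.15779553  23.49317658] dirs -1.241161301046167 -1.3053674853385555 19.510512088385873
```

```bash
python3 -c "
from h import *
ga(657.5,152.2,130,-1.54)"
```

```text
t 13.02 at [ 487.  -136.2  124.5] th 0.0 F [ 0.1 -0.5 -0.9] w 36.4 q [-0.3   0.35  1.95 -0.    0.84 -0.3 ]
 d_cm [17.05, 2.15, 28.84] rot [-0.002, 1.54, 0.003]
```

Request:
{"method": "carry_out", "body": {
  "delta_pos": [
    [17, 0, 28.8],
    [17, 0, 28.8],
    [17, 0, 28.8],
    [17, 0, 28.8],
    [17, 0, 28.8],
    [17, 0, 28.8],
    [17, 0, 28.8],
    [17, 0, 28.8],
    [17, 2.1, 28.8],
    [17, 2.1, 28.8],
    [17, 2.1, 28.8],
    [17, 2.1, 28.8]
  ],
  "rotation": [
    [0, 1.54, 0],
    [0, 1.54, 0],
    [0, 1.54, 0],
    [0, 1.54, 0],
    [0, 1.54, 0],
    [0, 1.54, 0],
    [0, 1.54, 0],
    [0, 1.54, 0],
    [0, 1.54, 0],
    [0, 1.54, 0],
    [0, 1.54, 0],
    [0, 1.54, 0]
  ],
  "hand": 15
}}

```text
t: 14.02
ee_pos: [654.5, 152.5, 99.3]
orientation: [-1.261, 1.134, -1.13]
ft_force: [1.1, -0.9, 0.2]
width: 82.7
```

Request:
{"method": "carry_out", "body": {
  "delta_pos": [
    [0, 0, 0],
    [0, 0, 0],
    [0, 0, 0]
  ],
  "rotation": [
    [0, 0, 0],
    [0, 0, 0],
    [0, 0, 0]
  ]
}}

```text
t: 14.27
ee_pos: [655.6, 151.9, 101.2]
orientation: [-1.262, 1.126, -1.125]
ft_force: [-0.2, -1.0, -0.3]
width: 82.6
```

```bash
python3 -c "
from h import *
ga(657.5,152.2,50,-1.54)
s=ctrl.get_image('scene');crop(s,270,100,380,200,7,'s11')"
```

```text
t 14.27 at [655.6 151.9 101.2] th -1.457 F [-0.2 -1.  -0.3] w 82.6 q [ 0.21  0.6   1.57 -0.    0.97  1.67]
 d_cm [-0.01, 7.79, 0.21] rot [0.001, 0.083, 0.0]
```

View pics/s11.png

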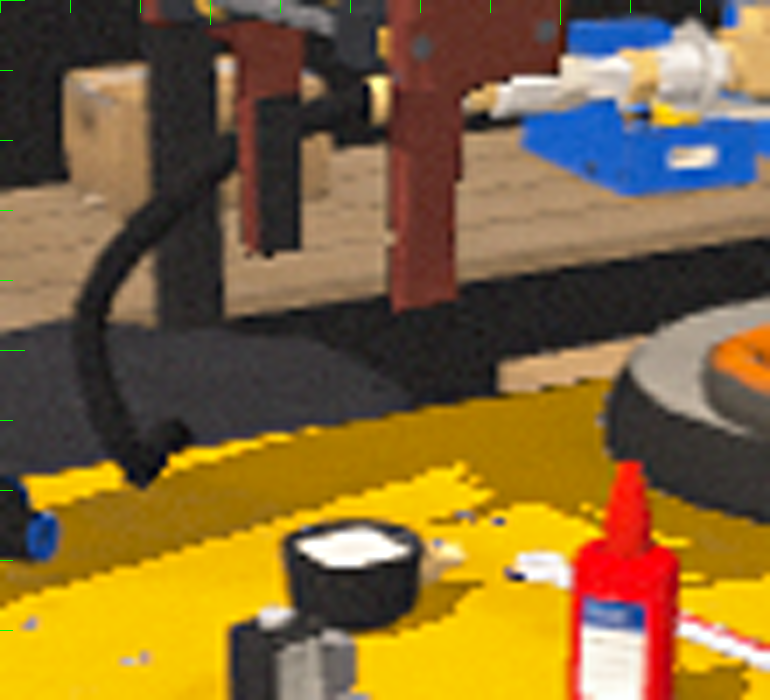

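Request:
{"method": "carry_out", "body": {
  "delta_pos": [
    [0, 2, 0.2],
    [0, 5, 0.2],
    [0, 7, 0.2],
    [0, 7.8, 0.2],
    [0, 7.8, 0.2]
  ],
  "rotation": [
    [0, 0.08, 0],
    [0, 0.08, 0],
    [0, 0.08, 0],
    [0, 0.08, 0],
    [0, 0.08, 0]
  ]
}}

```text
t: 14.73
ee_pos: [656.4, 151.8, 21.8]
orientation: [-1.227, 1.189, -1.185]
ft_force: [-1.5, -0.5, -0.6]
width: 82.6
```

```bash
python3 -c "
from h import *
ga(657.5,152.2,15,-1.54)
s=ctrl.get_image('scene');crop(s,280,120,360,200,8,'s12')"
```

```text
t 14.73 at [656.4 151.8  21.8] th -1.54 F [-1.5 -0.5 -0.6] w 82.6 q [0.21 0.71 1.6  0.   0.84 1.75]
 d_cm [-0.04, 3.35, 0.13] rot [0.004, 0.0, 0.001]
```

View pics/s12.png

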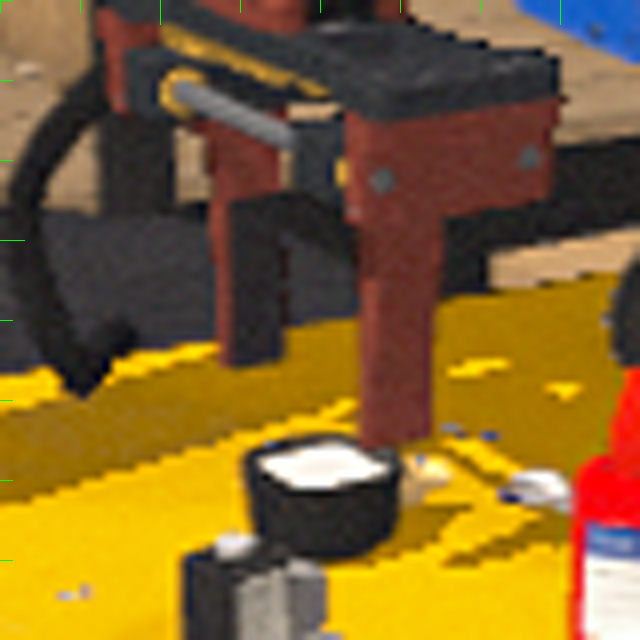

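Request:
{"method": "carry_out", "body": {
  "delta_pos": [
    [0, 1.5, 0.1],
    [0, 2.6, 0.1],
    [0, 3.3, 0.1],
    [0, 3.3, 0.1],
    [0, 3.3, 0.1]
  ],
  "rotation": [
    [0, 0, 0],
    [0, 0, 0],
    [0, 0, 0],
    [0, 0, 0],
    [0, 0, 0]
  ]
}}

```text
t: 15.2
ee_pos: [658.7, 152.2, -9.4]
orientation: [-1.224, 1.188, -1.187]
ft_force: [-0.8, -0.3, 0.6]
width: 82.6
```

```bash
python3 -c "
from h import *
ga(657.5,152.2,15,-1.54)
s=ctrl.get_image('scene');crop(s,280,120,360,200,8,'s13')"
```

```text
t 15.2 at [658.7 152.2  -9.4] th -1.541 F [-0.8 -0.3  0.6] w 82.6 q [0.21 0.75 1.6  0.   0.79 1.75]
 d_cm [-0.0, 0.23, -0.12] rot [0.001, -0.001, 0.0]
```

View pics/s13.png

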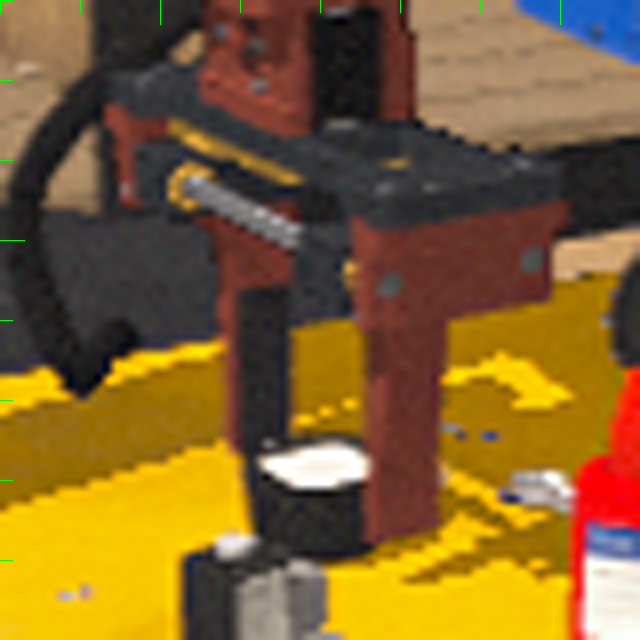

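Request:
{"method": "carry_out", "body": {
  "delta_pos": [
    [0, 0.2, -0.1],
    [0, 0.2, -0.1],
    [0, 0.2, -0.1],
    [0, 0.2, -0.1],
    [0, 0.2, -0.1],
    [0, 0.2, -0.1],
    [0, 0.2, -0.1]
  ],
  "rotation": [
    [0, 0, 0],
    [0, 0, 0],
    [0, 0, 0],
    [0, 0, 0],
    [0, 0, 0],
    [0, 0, 0],
    [0, 0, 0]
  ],
  "hand": 255
}}

```text
t: 15.83
ee_pos: [658.2, 152.2, -10.7]
orientation: [-1.223, 1.187, -1.187]
ft_force: [-1.0, -0.4, 1.6]
width: 51.1
```

Request:
{"method": "carry_out", "body": {
  "delta_pos": [
    [0, 0, 0],
    [0, 0, 0],
    [0, -1, 0],
    [0, -4, 0],
    [0, -8, 0],
    [0, -12, 0],
    [0, -12, 0],
    [0, -12, 0]
  ],
  "rotation": [
    [0, 0, 0],
    [0, 0, 0],
    [0, 0, 0],
    [0, 0, 0],
    [0, 0, 0],
    [0, 0, 0],
    [0, 0, 0],
    [0, 0, 0]
  ]
}}

```text
t: 16.5
ee_pos: [660.0, 152.8, 112.5]
orientation: [-1.218, 1.183, -1.189]
ft_force: [0.5, -0.8, -2.5]
width: 50.6
```

```bash
python3 -c "
from h import *
ga(552.2,-274.8,140,1.18)
s=ctrl.get_image('scene');crop(s,280,90,360,200,6,'s14')"
```

```text
t 16.5 at [660.  152.8 112.5] th -1.541 F [ 0.5 -0.8 -2.5] w 50.6 q [0.21 0.59 1.56 0.   0.98 1.75]
 d_cm [42.42, -0.2, -12.06] rot [-0.003, -2.721, 0.007]
```

View pics/s14.png

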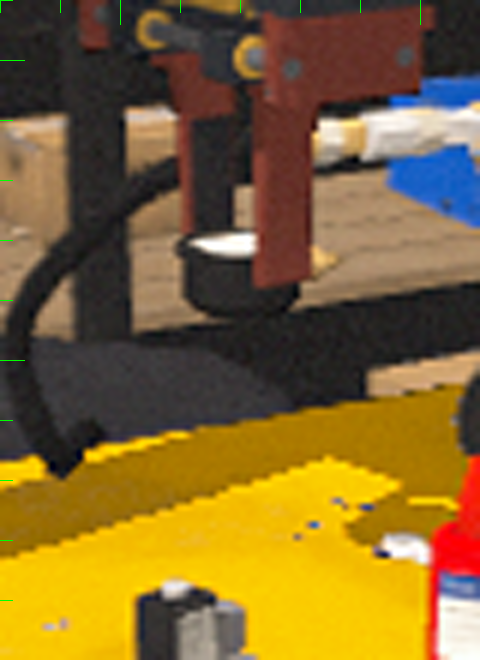

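Request:
{"method": "carry_out", "body": {
  "delta_pos": [
    [42.4, 0, -12.1],
    [42.4, 0, -12.1],
    [42.4, 0, -12.1],
    [42.4, 0, -12.1],
    [42.4, 0, -12.1],
    [42.4, 0, -12.1],
    [42.4, 0, -12.1],
    [42.4, 0, -12.1],
    [42.4, 0, -12.1],
    [42.4, 0, -12.1],
    [42.4, 0, -12.1],
    [42.4, 0, -12.1]
  ],
  "rotation": [
    [0, -2.72, 0],
    [0, -2.72, 0],
    [0, -2.72, 0],
    [0, -2.72, 0],
    [0, -2.72, 0],
    [0, -2.72, 0],
    [0, -2.72, 0],
    [0, -2.72, 0],
    [0, -2.72, 0],
    [0, -2.72, 0],
    [0, -2.72, 0],
    [0, -2.72, 0]
  ]
}}

```text
t: 17.55
ee_pos: [546.8, -280.3, 106.9]
orientation: [-1.57, 0.074, -0.069]
ft_force: [0.4, 0.2, -1.2]
width: 51.4
```

```bash
python3 -c "
from h import *
ga(552.2,-274.8,140,1.18)"
```

```text
t 17.55 at [ 546.8 -280.3  106.9] th -0.091 F [ 0.4  0.2 -1.2] w 51.4 q [-0.49  0.52  1.71 -0.    0.92 -0.4 ]
 d_cm [0.49, -0.64, 0.6] rot [-0.002, -1.271, -0.003]
```

Request:
{"method": "carry_out", "body": {
  "delta_pos": [
    [0.1, 0, 0.2],
    [0.1, 0, 0.2],
    [0.1, 0, 0.2],
    [0.1, 0, 0.2],
    [0.1, 0, 0.2],
    [0.1, 0, 0.2],
    [0.1, 0, 0.2],
    [0.1, 0, 0.2],
    [0.1, 0, 0.2],
    [0.1, 0, 0.2],
    [0.1, 0, 0.2],
    [0.1, 0, 0.2]
  ],
  "rotation": [
    [0, -1.27, 0],
    [0, -1.27, 0],
    [0, -1.27, 0],
    [0, -1.27, 0],
    [0, -1.27, 0],
    [0, -1.27, 0],
    [0, -1.27, 0],
    [0, -1.27, 0],
    [0, -1.27, 0],
    [0, -1.27, 0],
    [0, -1.27, 0],
    [0, -1.27, 0]
  ]
}}

```text
t: 18.55
ee_pos: [549.8, -272.6, 107.3]
orientation: [-1.368, -0.911, 0.914]
ft_force: [-0.8, 0.4, -1.4]
width: 51.1
```

```bash
python3 -c "
from h import *
ga(552.5,-275,60,1.18)
s=ctrl.get_image('scene');save('s15',s);t=ctrl.get_image('top');crop(t,345,140,505,300,4,'t15')"
```

```text
t 18.55 at [ 549.8 -272.6  107.3] th 1.175 F [-0.8  0.4 -1.4] w 51.1 q [-0.48  0.52  1.71  0.    0.92 -1.66]
 d_cm [-0.12, 7.4, -0.37] rot [-0.003, -0.005, 0.0]
```

View pics/s15.png

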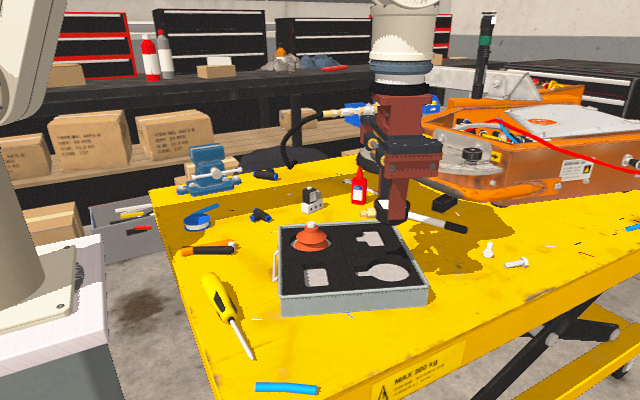

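View pics/t15.png

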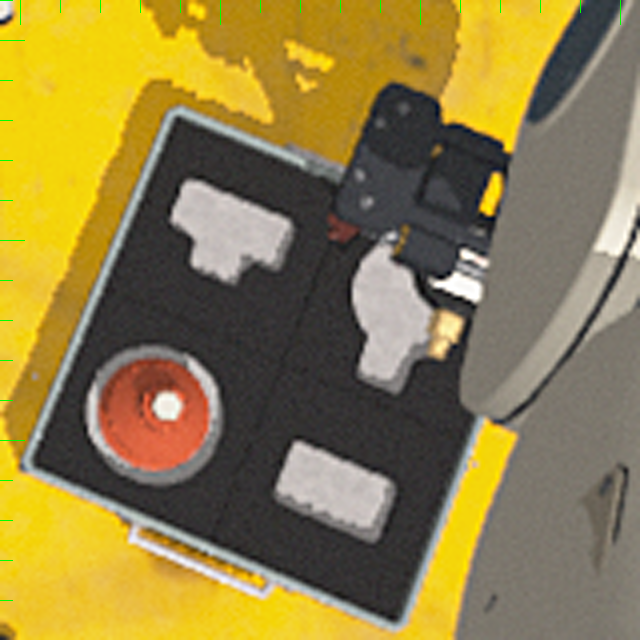

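Request:
{"method": "carry_out", "body": {
  "delta_pos": [
    [-0.1, 2, -0.3],
    [-0.1, 5, -0.3],
    [-0.1, 7, -0.3],
    [-0.1, 7.8, -0.3],
    [-0.1, 7.8, -0.3],
    [-0.1, 7.8, -0.3]
  ],
  "rotation": [
    [0, 0, 0],
    [0, 0, 0],
    [0, 0, 0],
    [0, 0, 0],
    [0, 0, 0],
    [0, 0, 0]
  ]
}}

```text
t: 19.15
ee_pos: [553.5, -275.4, 31.2]
orientation: [-1.37, -0.914, 0.914]
ft_force: [0.6, 0.2, -0.6]
width: 51.3
```

```bash
python3 -c "
from h import *
go(552.5,-275,9,1.18)
s=ctrl.get_image('scene');crop(s,340,200,440,300,7,'s16')"
```

```text
t 19.15 at [ 553.5 -275.4   31.2] th 1.177 F [ 0.6  0.2 -0.6] w 51.3 q [-0.48  0.63  1.73 -0.    0.78 -1.66]
 d_cm [-0.0, 2.22, 0.1] rot [-0.0, -0.003, 0.0]
```

View pics/s16.png

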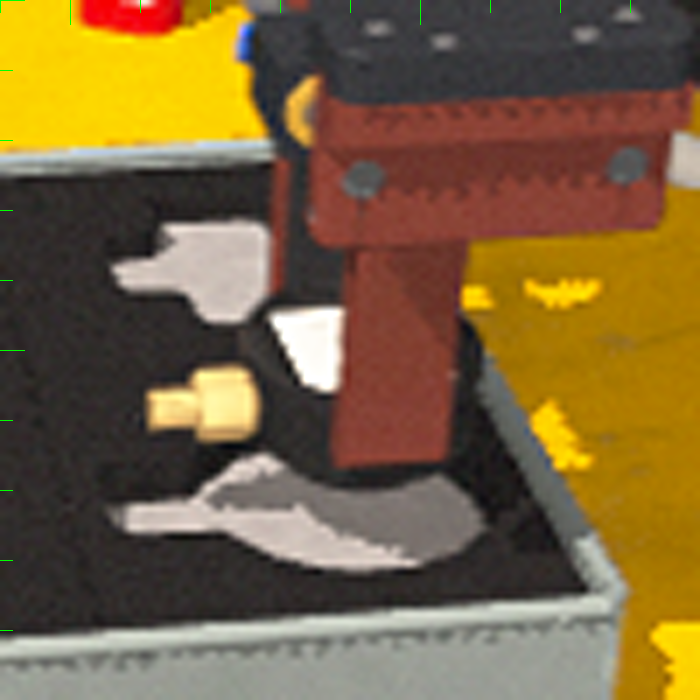

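Request:
{"method": "carry_out", "body": {
  "delta_pos": [
    [0, 1.0, 0.1],
    [0, 1.8, 0.1],
    [0, 1.8, 0.1],
    [0, 1.8, 0.1]
  ],
  "rotation": [
    [0, 0, 0],
    [0, 0, 0],
    [0, 0, 0],
    [0, 0, 0]
  ]
}}

```text
t: 19.53
ee_pos: [552.1, -274.8, 12.7]
orientation: [-1.369, -0.914, 0.915]
ft_force: [-0.1, 0.4, -0.8]
width: 50.8
```

Request:
{"method": "carry_out", "body": {
  "delta_pos": [
    [0, 0.2, 0],
    [0, 0.2, 0],
    [0, 0.2, 0]
  ],
  "rotation": [
    [0, 0, 0],
    [0, 0, 0],
    [0, 0, 0]
  ]
}}

```text
t: 19.78
ee_pos: [552.6, -275.0, 11.2]
orientation: [-1.37, -0.915, 0.915]
ft_force: [0.1, -0.2, -1.8]
width: 51.0
```

```bash
python3 -c "
from h import *
go(552.5,-275,9,1.18)
s=ctrl.get_image('scene');crop(s,340,200,440,300,7,'s17')"
```

```text
t 19.78 at [ 552.6 -275.    11.2] th 1.178 F [ 0.1 -0.2 -1.8] w 51.0 q [-0.48  0.66  1.74  0.    0.74 -1.66]
 d_cm [-0.0, 0.22, 0.01] rot [0.0, -0.002, -0.0]
```

View pics/s17.png

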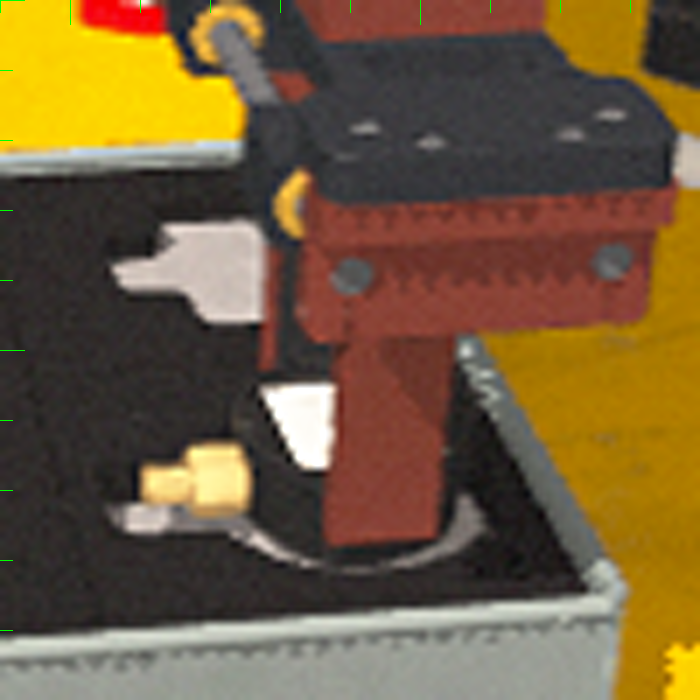

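Request:
{"method": "carry_out", "body": {
  "delta_pos": [
    [0, 0.1, 0],
    [0, 0.2, 0],
    [0, 0.2, 0]
  ],
  "rotation": [
    [0, 0, 0],
    [0, 0, 0],
    [0, 0, 0]
  ]
}}

```text
t: 20.08
ee_pos: [552.8, -275.1, 10.3]
orientation: [-1.371, -0.915, 0.915]
ft_force: [-4.1, 1.8, 9.1]
width: 51.1
```

Request:
{"method": "carry_out", "body": {
  "delta_pos": [
    [0, 0.1, 0],
    [0, 0.1, 0],
    [0, 0.1, 0]
  ],
  "rotation": [
    [0, 0, 0],
    [0, 0, 0],
    [0, 0, 0]
  ]
}}

```text
t: 20.33
ee_pos: [552.9, -275.1, 10.2]
orientation: [-1.371, -0.915, 0.915]
ft_force: [-4.8, 3.5, 17.2]
width: 50.6
```

Request:
{"method": "carry_out", "body": {
  "delta_pos": [
    [0, -0.1, 0],
    [0, -0.1, 0],
    [0, -0.1, 0],
    [0, -0.1, 0],
    [0, -1, 0],
    [0, -3, 0],
    [0, -7, 0],
    [0, -11, 0],
    [0, -12, 0],
    [0, -12, 0]
  ],
  "rotation": [
    [0, 0, 0],
    [0, 0, 0],
    [0, 0, 0],
    [0, 0, 0],
    [0, 0, 0],
    [0, 0, 0],
    [0, 0, 0],
    [0, 0, 0],
    [0, 0, 0],
    [0, 0, 0]
  ],
  "hand": 70
}}

```text
t: 21.17
ee_pos: [555.0, -276.2, 132.4]
orientation: [-1.377, -0.919, 0.913]
ft_force: [-0.5, -0.2, -0.4]
width: 63.6
```

```bash
python3 -c "
from h import *
go(552.5,-275,9,1.18)
s=ctrl.get_image('scene');crop(s,270,200,440,315,4,'s18')"
```

```text
t 21.17 at [ 555.  -276.2  132.4] th 1.178 F [-0.5 -0.2 -0.4] w 63.6 q [-0.48  0.49  1.69  0.    0.95 -1.66]
 d_cm [0.03, 12.34, 0.37] rot [0.007, -0.002, -0.001]
```

View pics/s18.png

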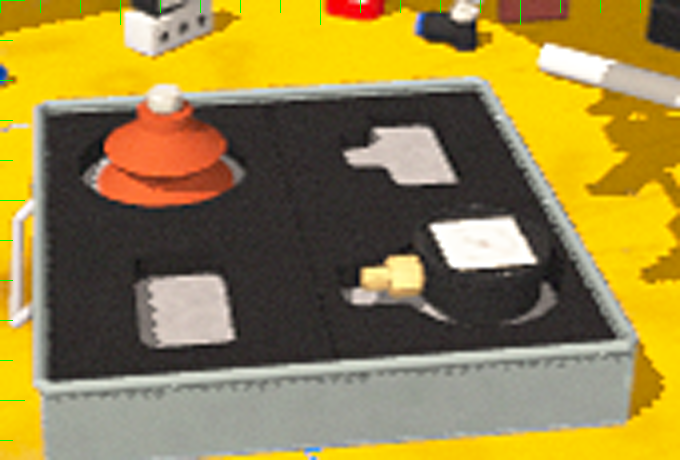

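```bash
python3 -c "
from h import *
ga(568.5,38.6,125,-1.257)"
```

```text
t 21.22 at [ 553.4 -275.4  129.7] th 1.178 F [ 0.   0.9 -0.8] w 64.1 q [-0.48  0.49  1.69 -0.    0.95 -1.66]
 d_cm [29.59, 3.1, 10.64] rot [0.002, 2.435, 0.004]
```

Request:
{"method": "carry_out", "body": {
  "delta_pos": [
    [29.6, 0, 10.6],
    [29.6, 0, 10.6],
    [29.6, 0, 10.6],
    [29.6, 0, 10.6],
    [29.6, 0, 10.6],
    [29.6, 0, 10.6],
    [29.6, 0, 10.6],
    [29.6, 0, 10.6],
    [29.6, 3, 10.6],
    [29.6, 3, 10.6],
    [29.6, 3, 10.6],
    [29.6, 3, 10.6]
  ],
  "rotation": [
    [0, 2.435, 0],
    [0, 2.435, 0],
    [0, 2.435, 0],
    [0, 2.435, 0],
    [0, 2.435, 0],
    [0, 2.435, 0],
    [0, 2.435, 0],
    [0, 2.435, 0],
    [0, 2.435, 0],
    [0, 2.435, 0],
    [0, 2.435, 0],
    [0, 2.435, 0]
  ],
  "hand": 130
}}

```text
t: 22.22
ee_pos: [565.7, 39.5, 95.1]
orientation: [-1.561, 0.215, -0.207]
ft_force: [0.1, 0.5, 0.2]
width: 43.0
```

```bash
python3 -c "
from h import *
ga(568.5,38.6,125,-1.257)"
```

```text
t 22.22 at [565.7  39.5  95.1] th -0.269 F [0.1 0.5 0.2] w 43.0 q [ 0.05  0.48  1.82 -0.    0.85  0.32]
 d_cm [0.29, -0.32, -0.02] rot [0.004, 0.988, -0.004]
```

Request:
{"method": "carry_out", "body": {
  "delta_pos": [
    [0.1, 0, 0],
    [0.1, 0, 0],
    [0.1, 0, 0],
    [0.1, 0, 0],
    [0.1, 0, 0],
    [0.1, 0, 0],
    [0.1, 0, 0],
    [0.1, 0, 0],
    [0.1, 0, 0],
    [0.1, 0, 0]
  ],
  "rotation": [
    [0, 0.988, 0],
    [0, 0.988, 0],
    [0, 0.988, 0],
    [0, 0.988, 0],
    [0, 0.988, 0],
    [0, 0.988, 0],
    [0, 0.988, 0],
    [0, 0.988, 0],
    [0, 0.988, 0],
    [0, 0.988, 0]
  ]
}}

```text
t: 23.05
ee_pos: [567.6, 38.7, 96.3]
orientation: [-1.347, 0.971, -0.967]
ft_force: [0.2, -0.2, 0.2]
width: 42.5
```

```bash
python3 -c "
from h import *
ga(568.5,38.6,70,-1.257)
s=ctrl.get_image('scene');crop(s,260,110,360,220,6,'s19')"
```

```text
t 23.05 at [567.6  38.7  96.3] th -1.248 F [ 0.2 -0.2  0.2] w 42.5 q [ 0.05  0.48  1.82 -0.    0.85  1.3 ]
 d_cm [0.05, 5.3, 0.1] rot [0.003, 0.009, -0.001]
```

View pics/s19.png

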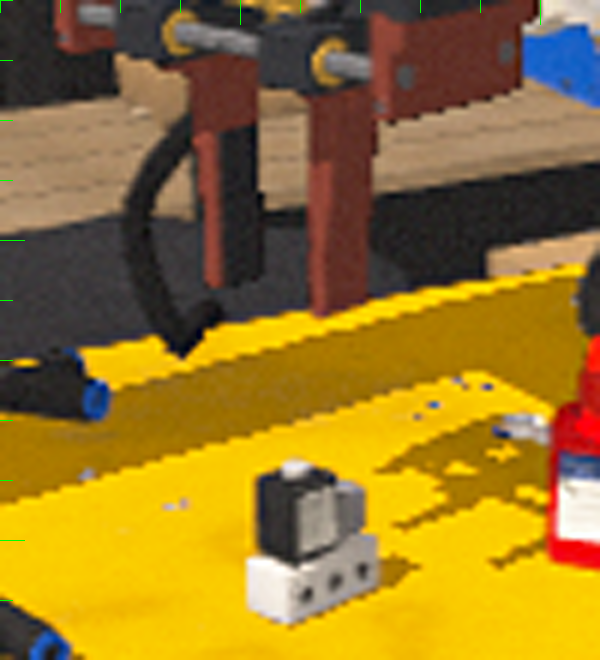

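Request:
{"method": "carry_out", "body": {
  "delta_pos": [
    [0, 2, 0.1],
    [0, 5, 0.1],
    [0, 6, 0.1],
    [0, 6, 0.1],
    [0, 6, 0.1]
  ],
  "rotation": [
    [0, 0, 0],
    [0, 0, 0],
    [0, 0, 0],
    [0, 0, 0],
    [0, 0, 0]
  ]
}}

```text
t: 23.52
ee_pos: [569.3, 39.1, 37.6]
orientation: [-1.345, 0.972, -0.969]
ft_force: [1.0, 0.3, 1.2]
width: 42.6
```

```bash
python3 -c "
from h import *
ga(568.5,38.6,24,-1.257)
s=ctrl.get_image('scene');crop(s,280,140,350,220,8,'s20')"
```

```text
t 23.52 at [569.3  39.1  37.6] th -1.251 F [1.  0.3 1.2] w 42.6 q [ 0.05  0.57  1.84 -0.    0.74  1.3 ]
 d_cm [0.02, 4.03, -0.08] rot [0.002, 0.006, -0.001]
```

View pics/s20.png

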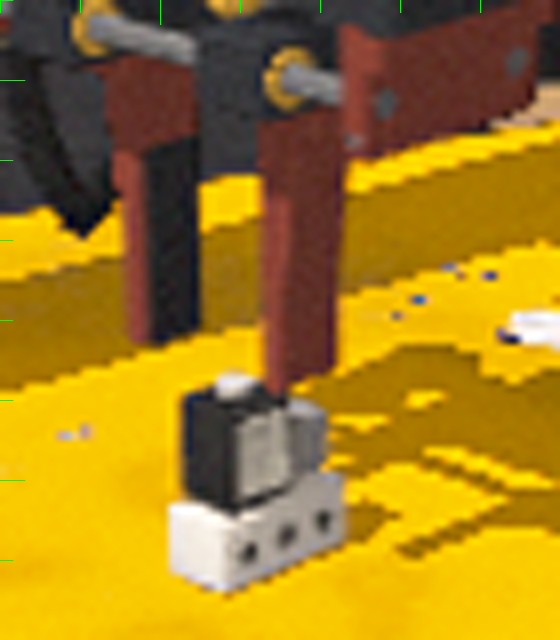

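Request:
{"method": "carry_out", "body": {
  "delta_pos": [
    [0, 1.5, -0.1],
    [0, 3, -0.1],
    [0, 3.9, -0.1],
    [0, 3.9, -0.1],
    [0, 3.9, -0.1]
  ],
  "rotation": [
    [0, 0, 0],
    [0, 0, 0],
    [0, 0, 0],
    [0, 0, 0],
    [0, 0, 0]
  ]
}}

```text
t: 23.98
ee_pos: [569.3, 38.8, -0.4]
orientation: [-1.343, 0.971, -0.971]
ft_force: [-0.2, 0.4, -0.3]
width: 43.1
```

```bash
python3 -c "
from h import *
ga(568.5,38.6,24.5,-1.257)
s=ctrl.get_image('scene');crop(s,280,140,350,220,8,'s21')"
```

```text
t 23.98 at [ 5.693e+02  3.880e+01 -4.000e-01] th -1.252 F [-0.2  0.4 -0.3] w 43.1 q [ 0.05  0.63  1.85 -0.    0.66  1.3 ]
 d_cm [-0.0, 0.18, -0.08] rot [-0.0, 0.005, 0.0]
```

View pics/s21.png

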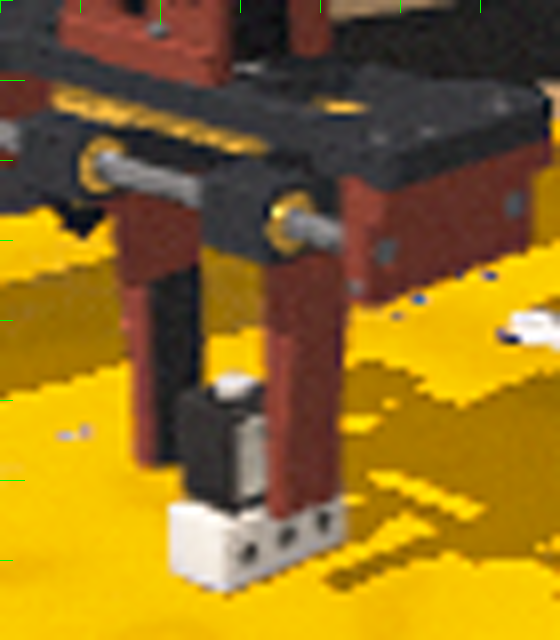

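Request:
{"method": "carry_out", "body": {
  "delta_pos": [
    [0, 0.1, -0.1],
    [0, 0.1, -0.1],
    [0, 0.1, -0.1],
    [0, 0.1, -0.1],
    [0, 0.1, -0.1],
    [0, 0.1, -0.1]
  ],
  "rotation": [
    [0, 0, 0],
    [0, 0, 0],
    [0, 0, 0],
    [0, 0, 0],
    [0, 0, 0],
    [0, 0, 0]
  ],
  "hand": 255
}}

```text
t: 24.53
ee_pos: [568.3, 38.5, -1.5]
orientation: [-1.343, 0.971, -0.971]
ft_force: [-0.9, 1.2, 5.7]
width: 22.0
```

Request:
{"method": "carry_out", "body": {
  "delta_pos": [
    [0, 0, 0],
    [0, -1, 0],
    [0, -4, 0],
    [0, -8, 0],
    [0, -12, 0],
    [0, -12, 0],
    [0, -12, 0]
  ],
  "rotation": [
    [0, 0, 0],
    [0, 0, 0],
    [0, 0, 0],
    [0, 0, 0],
    [0, 0, 0],
    [0, 0, 0],
    [0, 0, 0]
  ]
}}

```text
t: 25.12
ee_pos: [569.7, 38.6, 120.8]
orientation: [-1.34, 0.967, -0.974]
ft_force: [-0.5, 0.0, -2.0]
width: 21.5
```

```bash
python3 -c "
from h import *
ga(443,-238.9,145,-0.388)
s=ctrl.get_image('scene');crop(s,260,90,360,200,6,'s22')"
```

```text
t 25.12 at [569.7  38.6 120.8] th -1.252 F [-0.5  0.  -2. ] w 21.5 q [ 0.05  0.44  1.81 -0.    0.89  1.3 ]
 d_cm [22.37, 0.18, -20.74] rot [-0.004, -0.864, 0.004]
```

View pics/s22.png

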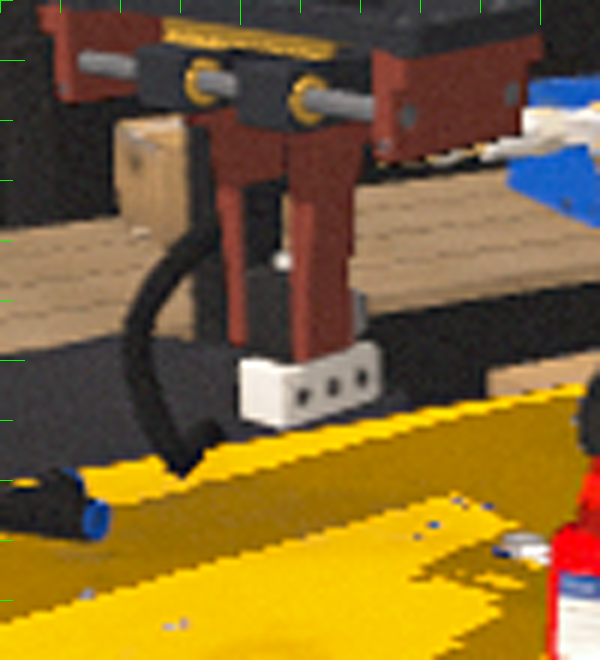

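Request:
{"method": "carry_out", "body": {
  "delta_pos": [
    [22.4, 0, -20.8],
    [22.4, 0, -20.8],
    [22.4, 0, -20.8],
    [22.4, 0, -20.8],
    [22.4, 0, -20.8],
    [22.4, 0, -20.8],
    [22.4, 0, -20.8],
    [22.4, 0, -20.8],
    [22.4, 0, -20.8],
    [22.4, 0, -20.8],
    [22.4, 0, -20.8],
    [22.4, 0, -20.8]
  ],
  "rotation": [
    [0, -0.864, 0],
    [0, -0.864, 0],
    [0, -0.864, 0],
    [0, -0.864, 0],
    [0, -0.864, 0],
    [0, -0.864, 0],
    [0, -0.864, 0],
    [0, -0.864, 0],
    [0, -0.864, 0],
    [0, -0.864, 0],
    [0, -0.864, 0],
    [0, -0.864, 0]
  ]
}}

```text
t: 26.17
ee_pos: [440.4, -238.2, 117.1]
orientation: [-1.548, 0.305, -0.302]
ft_force: [0.5, -0.3, -1.7]
width: 21.8
```

```bash
python3 -c "
from h import *
ga(443,-238.9,75,-0.388)"
```

```text
t 26.17 at [ 440.4 -238.2  117.1] th -0.387 F [ 0.5 -0.3 -1.7] w 21.8 q [-0.52  0.36  1.96  0.    0.83 -0.13]
 d_cm [0.28, 6.88, 0.03] rot [-0.0, 0.001, -0.002]
```

Request:
{"method": "carry_out", "body": {
  "delta_pos": [
    [0.1, 2, 0],
    [0.1, 5, 0],
    [0.1, 7, 0],
    [0.1, 7.5, 0],
    [0.1, 7.5, 0],
    [0.1, 7.5, 0]
  ],
  "rotation": [
    [0, 0, 0],
    [0, 0, 0],
    [0, 0, 0],
    [0, 0, 0],
    [0, 0, 0],
    [0, 0, 0]
  ]
}}

```text
t: 26.67
ee_pos: [442.2, -239.1, 43.4]
orientation: [-1.549, 0.303, -0.303]
ft_force: [-0.4, 0.5, -1.7]
width: 21.5
```

```bash
python3 -c "
from h import *
go(443,-238.9,18,-0.388)
s=ctrl.get_image('scene');crop(s,270,200,370,300,7,'s23')"
```

```text
t 26.67 at [ 442.2 -239.1   43.4] th -0.386 F [-0.4  0.5 -1.7] w 21.5 q [-0.52  0.49  1.99  0.    0.67 -0.13]
 d_cm [0.06, 2.54, 0.05] rot [-0.0, 0.002, -0.0]
```

View pics/s23.png

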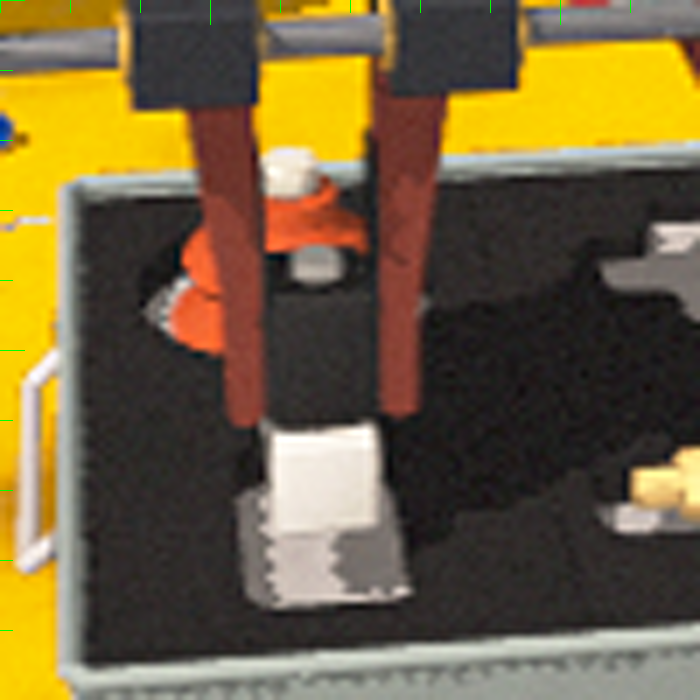

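Request:
{"method": "carry_out", "body": {
  "delta_pos": [
    [0.1, 1, 0],
    [0.1, 2, 0],
    [0.1, 2, 0],
    [0.1, 2, 0]
  ],
  "rotation": [
    [0, 0, 0],
    [0, 0, 0],
    [0, 0, 0],
    [0, 0, 0]
  ]
}}

```text
t: 27.05
ee_pos: [442.1, -240.0, 22.6]
orientation: [-1.549, 0.305, -0.303]
ft_force: [-0.4, 0.1, -1.7]
width: 21.6
```

```bash
python3 -c "
from h import *
go(443,-238.9,18,-0.388)
s=ctrl.get_image('scene');crop(s,270,200,370,300,7,'s24')"
```

```text
t 27.05 at [ 442.1 -240.    22.6] th -0.388 F [-0.4  0.1 -1.7] w 21.6 q [-0.52  0.53  1.99 -0.    0.62 -0.13]
 d_cm [0.04, 0.46, 0.13] rot [-0.0, 0.0, -0.001]
```

View pics/s24.png

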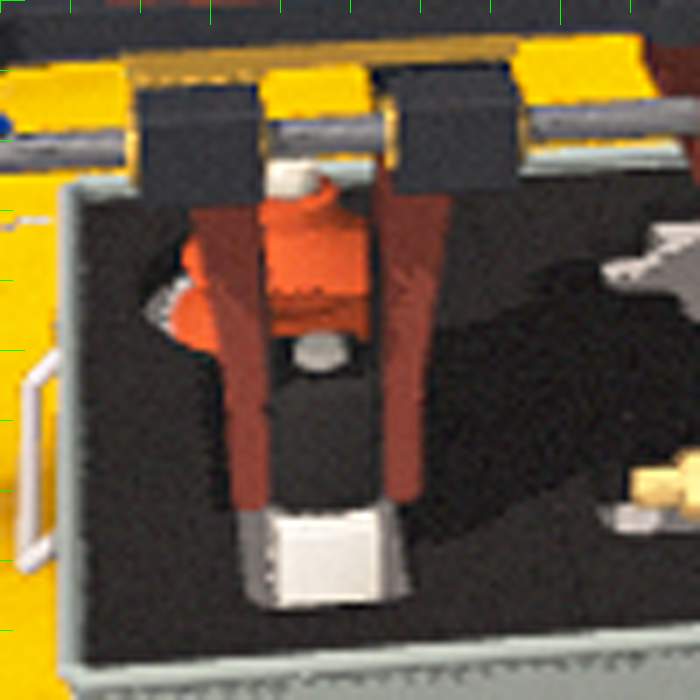

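Request:
{"method": "carry_out", "body": {
  "delta_pos": [
    [0, 0.2, 0.2],
    [0, 0.2, 0.2],
    [0, 0.2, 0.2]
  ],
  "rotation": [
    [0, 0, 0],
    [0, 0, 0],
    [0, 0, 0]
  ]
}}

```text
t: 27.35
ee_pos: [443.4, -238.3, 21.2]
orientation: [-1.549, 0.304, -0.304]
ft_force: [-0.1, -0.8, -2.1]
width: 21.7
```

Request:
{"method": "carry_out", "body": {
  "delta_pos": [
    [0, 0.1, 0],
    [0, 0.2, 0],
    [0, 0.2, 0]
  ],
  "rotation": [
    [0, 0, 0],
    [0, 0, 0],
    [0, 0, 0]
  ]
}}

```text
t: 27.6
ee_pos: [443.5, -238.5, 19.5]
orientation: [-1.549, 0.304, -0.305]
ft_force: [-1.0, 0.2, 4.4]
width: 21.5
```

Request:
{"method": "carry_out", "body": {
  "delta_pos": [
    [0, 0.1, 0],
    [0, 0.1, 0],
    [0, 0.1, 0]
  ],
  "rotation": [
    [0, 0, 0],
    [0, 0, 0],
    [0, 0, 0]
  ]
}}

```text
t: 27.85
ee_pos: [443.6, -238.5, 19.5]
orientation: [-1.55, 0.304, -0.305]
ft_force: [-3.4, 1.3, 16.5]
width: 21.9
```

Request:
{"method": "carry_out", "body": {
  "delta_pos": [
    [0, 0, 0],
    [0, 0, 0],
    [0, 0, 0],
    [0, 0, 0],
    [0, -1, 0],
    [0, -3, 0],
    [0, -7, 0],
    [0, -10, 0],
    [0, -10, 0],
    [0, -10, 0]
  ],
  "rotation": [
    [0, 0, 0],
    [0, 0, 0],
    [0, 0, 0],
    [0, 0, 0],
    [0, 0, 0],
    [0, 0, 0],
    [0, 0, 0],
    [0, 0, 0],
    [0, 0, 0],
    [0, 0, 0]
  ],
  "hand": 150
}}

```text
t: 28.68
ee_pos: [444.6, -239.1, 120.2]
orientation: [-1.551, 0.301, -0.308]
ft_force: [0.6, 0.2, -0.5]
width: 36.2
```

```bash
python3 -c "
from h import *
go(443,-238.9,18,-0.388)
s=ctrl.get_image('scene');crop(s,240,195,440,315,4,'s25')
t=ctrl.get_image('top');crop(t,270,230,330,280,10,'t25')"
```

```text
t 28.68 at [ 444.6 -239.1  120.2] th -0.388 F [ 0.6  0.2 -0.5] w 36.2 q [-0.52  0.36  1.95  0.    0.83 -0.13]
 d_cm [-0.2, 10.22, -0.04] rot [0.001, 0.0, 0.004]
```

View pics/s25.png

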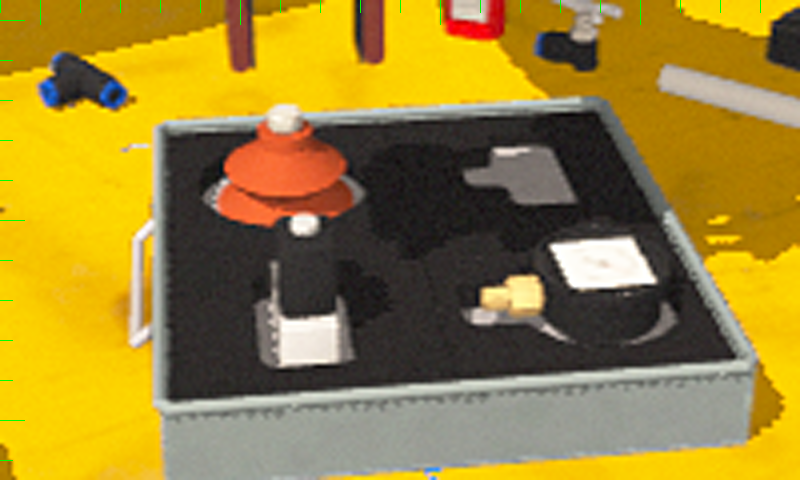

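View pics/t25.png

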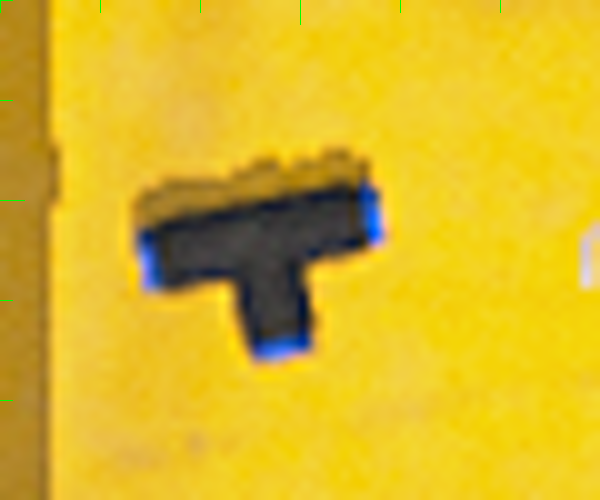

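```bash
python3 -c "
from h import *
f=lambda u,v:(270+u/10,230+v/10)
a=plane('top',f(147,261),8.5)[:2];b=plane('top',f(376,214),8.5)[:2];c=plane('top',f(283,352),8.5)[:2]
m=(a+b)/2; print(a,b,c,m,np.linalg.norm(a-b),'yaxis',np.arctan2(*(a-b)[::-1])-np.pi/2,'branch',np.arctan2(*(m-c)[::-1]),np.linalg.norm(m-c))
"
```

```text
[455.76050297  81.17817796] [466.95441272  30.99619596] [436.44961484  50.78087239] [461.35745785  56.08718696] 51.41531807717059 yaxis 0.21947317168823988 branch 0.20989999667069625 25.4667944122744
```

```bash
python3 -c "
from h import *
ga(461.3,56.1,120,-1.354)"
```

```text
t 28.78 at [ 442.9 -238.1  117.8] th -0.388 F [ 1.   0.3 -0.4] w 36.0 q [-0.52  0.36  1.95 -0.    0.83 -0.13]
 d_cm [-9.42, 2.46, 27.93] rot [0.0, 0.966, -0.001]
```

Request:
{"method": "carry_out", "body": {
  "delta_pos": [
    [-9.4, 0, 27.9],
    [-9.4, 0, 27.9],
    [-9.4, 0, 27.9],
    [-9.4, 0, 27.9],
    [-9.4, 0, 27.9],
    [-9.4, 0, 27.9],
    [-9.4, 2.4, 27.9],
    [-9.4, 2.4, 27.9],
    [-9.4, 2.4, 27.9],
    [-9.4, 2.4, 27.9],
    [-9.4, 2.4, 27.9],
    [-9.4, 2.4, 27.9]
  ],
  "rotation": [
    [0, 0.966, 0],
    [0, 0.966, 0],
    [0, 0.966, 0],
    [0, 0.966, 0],
    [0, 0.966, 0],
    [0, 0.966, 0],
    [0, 0.966, 0],
    [0, 0.966, 0],
    [0, 0.966, 0],
    [0, 0.966, 0],
    [0, 0.966, 0],
    [0, 0.966, 0]
  ],
  "hand": 22
}}

```text
t: 29.78
ee_pos: [461.3, 54.8, 93.5]
orientation: [-1.306, 1.047, -1.045]
ft_force: [0.5, -0.1, 0.2]
width: 80.0
```

```bash
python3 -c "
from h import *
ga(461.3,56.1,45,-1.354)"
```

```text
t 29.78 at [461.3  54.8  93.5] th -1.351 F [ 0.5 -0.1  0.2] w 80.0 q [ 0.09  0.35  2.05 -0.    0.74  1.44]
 d_cm [-0.13, 7.52, 0.04] rot [0.002, 0.003, -0.0]
```

Request:
{"method": "carry_out", "body": {
  "delta_pos": [
    [0, 2, 0],
    [0, 5, 0],
    [0, 7.5, 0],
    [0, 8.5, 0],
    [0, 8.5, 0],
    [0, 8.5, 0]
  ],
  "rotation": [
    [0, 0, 0],
    [0, 0, 0],
    [0, 0, 0],
    [0, 0, 0],
    [0, 0, 0],
    [0, 0, 0]
  ]
}}

```text
t: 30.28
ee_pos: [461.8, 54.8, 9.2]
orientation: [-1.304, 1.049, -1.048]
ft_force: [0.0, -0.2, -0.8]
width: 80.1
```

```bash
python3 -c "
from h import *
ga(461.3,56.1,9.5,-1.354)
s=ctrl.get_image('scene');crop(s,220,150,310,240,8,'s26')"
```

```text
t 30.28 at [461.8  54.8   9.2] th -1.354 F [ 0.  -0.2 -0.8] w 80.1 q [ 0.09  0.52  2.08 -0.    0.55  1.45]
 d_cm [-0.14, 2.64, -0.02] rot [0.001, -0.0, -0.0]
```

View pics/s26.png

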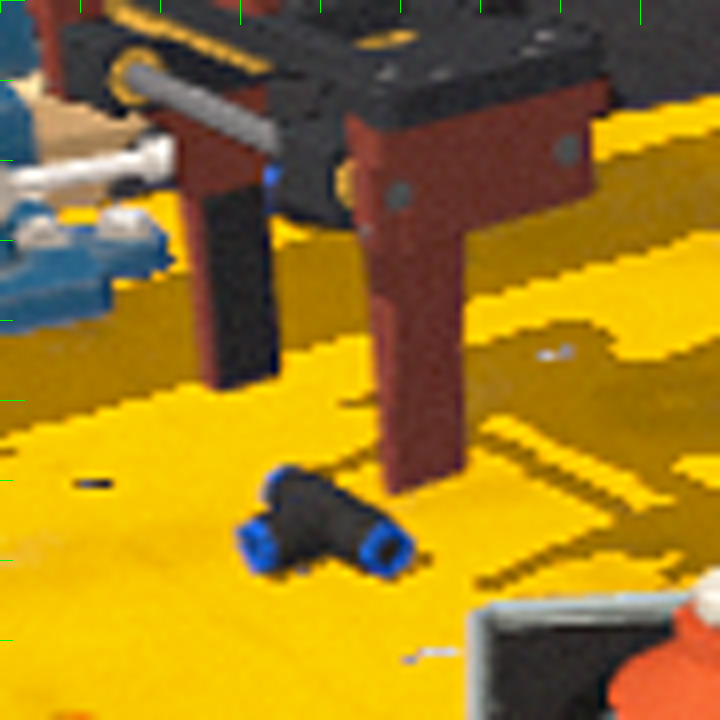

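Request:
{"method": "carry_out", "body": {
  "delta_pos": [
    [-0.1, 1.2, 0],
    [-0.1, 2.2, 0],
    [-0.1, 2.6, 0],
    [-0.1, 2.6, 0],
    [-0.1, 2.6, 0]
  ],
  "rotation": [
    [0, 0, 0],
    [0, 0, 0],
    [0, 0, 0],
    [0, 0, 0],
    [0, 0, 0]
  ]
}}

```text
t: 30.75
ee_pos: [461.8, 56.5, -16.7]
orientation: [-1.304, 1.048, -1.048]
ft_force: [0.1, -0.3, -0.2]
width: 80.5
```

Request:
{"method": "carry_out", "body": {
  "delta_pos": [
    [0, 0, 0],
    [0, 0, 0],
    [0, 0, 0],
    [0, 0, 0],
    [0, 0, 0],
    [0, 0, 0]
  ],
  "rotation": [
    [0, 0, 0],
    [0, 0, 0],
    [0, 0, 0],
    [0, 0, 0],
    [0, 0, 0],
    [0, 0, 0]
  ],
  "hand": 255
}}

```text
t: 31.25
ee_pos: [461.7, 56.5, -16.8]
orientation: [-1.304, 1.048, -1.048]
ft_force: [-1.1, -1.5, 1.3]
width: 47.0
```

```bash
python3 -c "
from h import *
ga(461.3,56.1,9.5,-1.354)
s=ctrl.get_image('scene');crop(s,220,150,310,240,8,'s27')"
```

```text
t 31.25 at [461.7  56.5 -16.8] th -1.354 F [-1.1 -1.5  1.3] w 47.0 q [0.1  0.58 2.08 0.   0.49 1.45]
 d_cm [0.03, 0.04, -0.05] rot [-0.0, 0.0, 0.0]
```

View pics/s27.png

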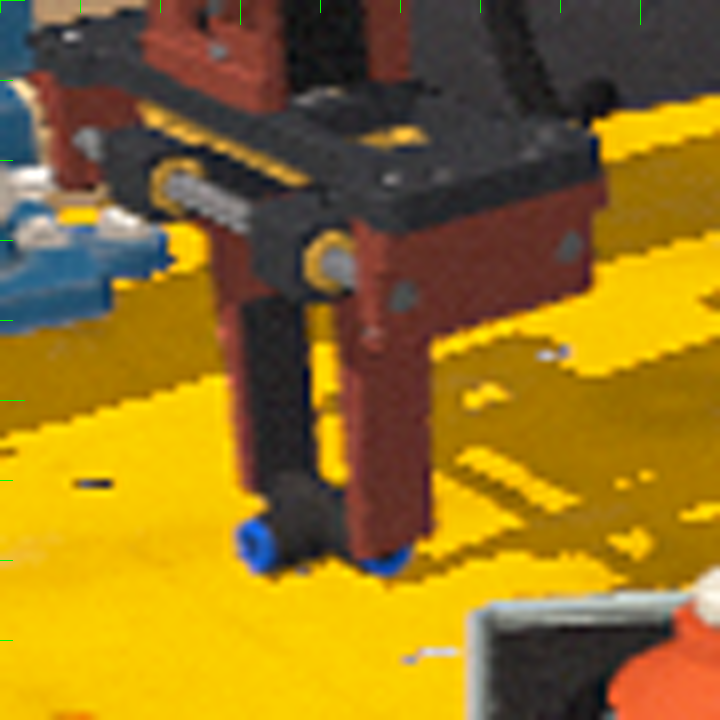

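Request:
{"method": "carry_out", "body": {
  "delta_pos": [
    [0, 0, 0],
    [0, 0, 0],
    [0, 0, 0]
  ],
  "rotation": [
    [0, 0, 0],
    [0, 0, 0],
    [0, 0, 0]
  ]
}}

```text
t: 31.55
ee_pos: [461.8, 56.5, -16.8]
orientation: [-1.304, 1.048, -1.048]
ft_force: [0.5, -0.9, 1.8]
width: 47.0
```

Request:
{"method": "carry_out", "body": {
  "delta_pos": [
    [0, -0.5, 0],
    [0, -1, 0],
    [0, -2, 0],
    [0, -3, 0],
    [0, -3, 0]
  ],
  "rotation": [
    [0, 0, 0],
    [0, 0, 0],
    [0, 0, 0],
    [0, 0, 0],
    [0, 0, 0]
  ]
}}

```text
t: 31.97
ee_pos: [463.0, 56.6, 15.1]
orientation: [-1.302, 1.046, -1.049]
ft_force: [0.8, -0.2, -0.2]
width: 46.9
```

```bash
python3 -c "
from h import *
ga(461.3,56.1,9.5,-1.354)
s=ctrl.get_image('scene');crop(s,220,150,310,240,8,'s28')"
```

```text
t 31.97 at [463.   56.6  15.1] th -1.354 F [ 0.8 -0.2 -0.2] w 46.9 q [0.1  0.51 2.08 0.   0.55 1.45]
 d_cm [0.01, 3.23, -0.18] rot [-0.003, 0.0, 0.0]
```

View pics/s28.png

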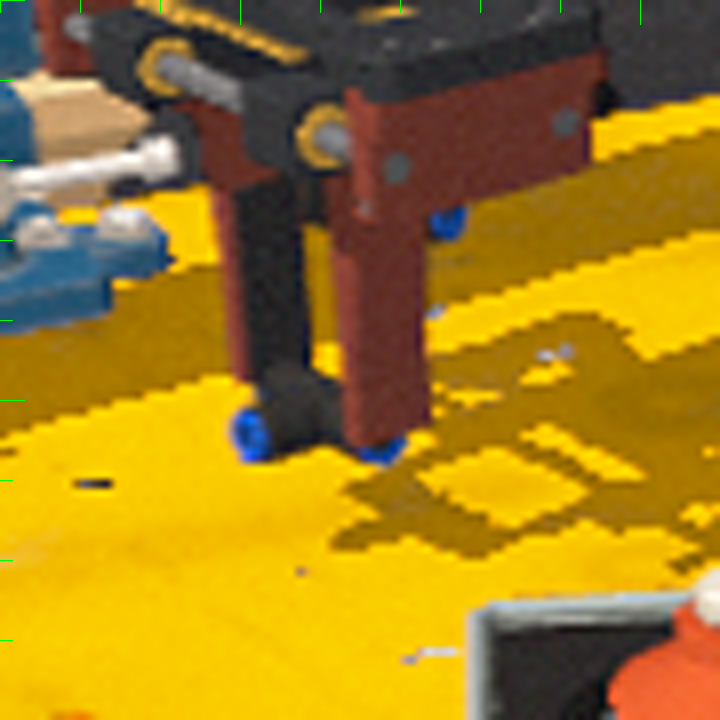

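Request:
{"method": "carry_out", "body": {
  "delta_pos": [
    [0, -3, 0],
    [0, -6, 0],
    [0, -9, 0],
    [0, -10, 0],
    [0, -10, 0]
  ],
  "rotation": [
    [0, 0, 0],
    [0, 0, 0],
    [0, 0, 0],
    [0, 0, 0],
    [0, 0, 0]
  ]
}}

```text
t: 32.43
ee_pos: [463.5, 56.7, 115.4]
orientation: [-1.3, 1.044, -1.051]
ft_force: [-0.3, -0.2, -1.0]
width: 47.3
```

```bash
python3 -c "
from h import *
ga(590.6,-178.1,140,-1.959)"
```

```text
t 32.43 at [463.5  56.7 115.4] th -1.354 F [-0.3 -0.2 -1. ] w 47.3 q [ 0.1   0.31  2.03 -0.    0.79  1.45]
 d_cm [25.66, 0.26, 7.35] rot [-0.005, 0.605, -0.001]
```

Request:
{"method": "carry_out", "body": {
  "delta_pos": [
    [25.7, 0, 7.5],
    [25.7, 0, 7.5],
    [25.7, 0, 7.5],
    [25.7, 0, 7.5],
    [25.7, 0, 7.5],
    [25.7, 0, 7.5],
    [25.7, 0, 7.5],
    [25.7, 0, 7.5],
    [25.7, 0, 7.5],
    [25.7, 0, 7.5],
    [25.7, 0, 7.5],
    [25.7, 0, 7.5]
  ],
  "rotation": [
    [0, 0.605, 0],
    [0, 0.605, 0],
    [0, 0.605, 0],
    [0, 0.605, 0],
    [0, 0.605, 0],
    [0, 0.605, 0],
    [0, 0.605, 0],
    [0, 0.605, 0],
    [0, 0.605, 0],
    [0, 0.605, 0],
    [0, 0.605, 0],
    [0, 0.605, 0]
  ]
}}

```text
t: 33.43
ee_pos: [589.5, -177.0, 112.7]
orientation: [-1.002, 1.489, -1.487]
ft_force: [0.0, 0.6, -0.7]
width: 46.8
```

```bash
python3 -c "
from h import *
ga(590.6,-178.1,60,-1.959)"
```

```text
t 33.43 at [ 589.5 -177.   112.7] th -1.957 F [ 0.   0.6 -0.7] w 46.8 q [-0.31  0.51  1.71  0.    0.93  1.65]
 d_cm [0.06, 7.94, 0.16] rot [0.001, 0.002, -0.0]
```

Request:
{"method": "carry_out", "body": {
  "delta_pos": [
    [0, 2, 0.1],
    [0, 5, 0.1],
    [0, 7, 0.1],
    [0, 8, 0.1],
    [0, 8, 0.1],
    [0, 8, 0.1]
  ],
  "rotation": [
    [0, 0, 0],
    [0, 0, 0],
    [0, 0, 0],
    [0, 0, 0],
    [0, 0, 0],
    [0, 0, 0]
  ]
}}

```text
t: 33.93
ee_pos: [591.1, -178.2, 33.3]
orientation: [-1.001, 1.489, -1.488]
ft_force: [-0.3, -0.1, 0.6]
width: 47.0
```

```bash
python3 -c "
from h import *
go(590.6,-178.1,8,-1.959)
s=ctrl.get_image('scene');crop(s,330,180,430,280,7,'s29')"
```

```text
t 33.93 at [ 591.1 -178.2   33.3] th -1.958 F [-0.3 -0.1  0.6] w 47.0 q [-0.31  0.63  1.73  0.    0.78  1.65]
 d_cm [0.01, 2.53, -0.05] rot [0.0, 0.001, 0.0]
```

View pics/s29.png

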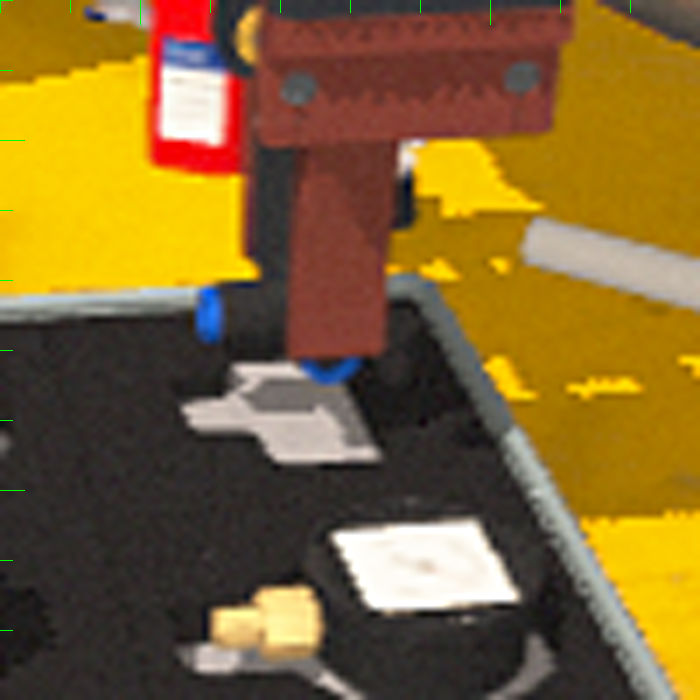

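Request:
{"method": "carry_out", "body": {
  "delta_pos": [
    [0, 1, 0],
    [0, 2, 0],
    [0, 2, 0],
    [0, 2, 0]
  ],
  "rotation": [
    [0, 0, 0],
    [0, 0, 0],
    [0, 0, 0],
    [0, 0, 0]
  ]
}}

```text
t: 34.32
ee_pos: [590.6, -178.6, 12.5]
orientation: [-1.001, 1.49, -1.488]
ft_force: [-0.4, 0.1, 0.1]
width: 46.7
```

```bash
python3 -c "
from h import *
go(590.6,-178.1,8,-1.959)
s=ctrl.get_image('scene');crop(s,330,180,430,280,7,'s30')"
```

```text
t 34.32 at [ 590.6 -178.6   12.5] th -1.959 F [-0.4  0.1  0.1] w 46.7 q [-0.31  0.66  1.74  0.    0.75  1.65]
 d_cm [-0.05, 0.45, -0.02] rot [0.001, 0.0, 0.0]
```

View pics/s30.png

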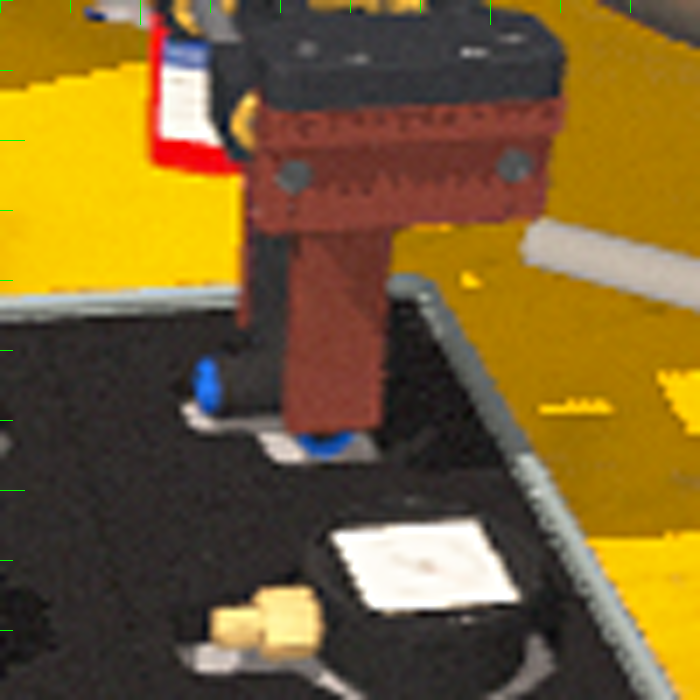

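Request:
{"method": "carry_out", "body": {
  "delta_pos": [
    [0, 0.2, 0],
    [0, 0.3, 0],
    [0, 0.3, 0]
  ],
  "rotation": [
    [0, 0, 0],
    [0, 0, 0],
    [0, 0, 0]
  ]
}}

```text
t: 34.62
ee_pos: [591.1, -178.8, 10.0]
orientation: [-1.0, 1.489, -1.489]
ft_force: [0.6, -0.4, -0.8]
width: 47.0
```

Request:
{"method": "carry_out", "body": {
  "delta_pos": [
    [0, 0.1, 0],
    [0, 0.1, 0],
    [0, 0.1, 0]
  ],
  "rotation": [
    [0, 0, 0],
    [0, 0, 0],
    [0, 0, 0]
  ]
}}

```text
t: 34.87
ee_pos: [591.1, -178.7, 9.1]
orientation: [-1.0, 1.489, -1.489]
ft_force: [0.5, 0.8, -0.1]
width: 46.5
```

Request:
{"method": "carry_out", "body": {
  "delta_pos": [
    [0, 0.1, 0],
    [0, 0.1, 0],
    [0, 0.1, 0]
  ],
  "rotation": [
    [0, 0, 0],
    [0, 0, 0],
    [0, 0, 0]
  ]
}}

```text
t: 35.12
ee_pos: [591.3, -178.8, 8.2]
orientation: [-1.0, 1.489, -1.489]
ft_force: [-0.2, 0.7, 1.1]
width: 47.2
```

Request:
{"method": "carry_out", "body": {
  "delta_pos": [
    [0, 0.1, 0],
    [0, 0.1, 0],
    [0, 0.1, 0]
  ],
  "rotation": [
    [0, 0, 0],
    [0, 0, 0],
    [0, 0, 0]
  ]
}}

```text
t: 35.37
ee_pos: [591.5, -178.9, 8.1]
orientation: [-0.999, 1.488, -1.489]
ft_force: [-2.3, 0.3, 9.7]
width: 47.2
```

Request:
{"method": "carry_out", "body": {
  "delta_pos": [
    [0, 0, 0],
    [0, 0, 0],
    [0, 0, 0],
    [0, 0, 0],
    [0, 0, 0],
    [0, -0.6, 0],
    [0, -2, 0],
    [0, -5, 0],
    [0, -9, 0],
    [0, -12, 0],
    [0, -12, 0],
    [0, -12, 0]
  ],
  "rotation": [
    [0, 0, 0],
    [0, 0, 0],
    [0, 0, 0],
    [0, 0, 0],
    [0, 0, 0],
    [0, 0, 0],
    [0, 0, 0],
    [0, 0, 0],
    [0, 0, 0],
    [0, 0, 0],
    [0, 0, 0],
    [0, 0, 0]
  ],
  "hand": 75
}}

```text
t: 36.37
ee_pos: [592.8, -179.3, 130.4]
orientation: [-0.996, 1.484, -1.492]
ft_force: [-0.1, 0.6, -0.2]
width: 62.3
```

```bash
python3 -c "
from h import *
go(480,0,170,-0.3)
s=ctrl.get_image('scene');crop(s,260,180,440,315,4,'s31')"
```

```text
t 36.37 at [ 592.8 -179.3  130.4] th -1.959 F [-0.1  0.6 -0.2] w 62.3 q [-0.31  0.49  1.69  0.    0.95  1.65]
 d_cm [-12.33, -4.05, -17.2] rot [-0.005, -1.659, 0.004]
```

View pics/s31.png

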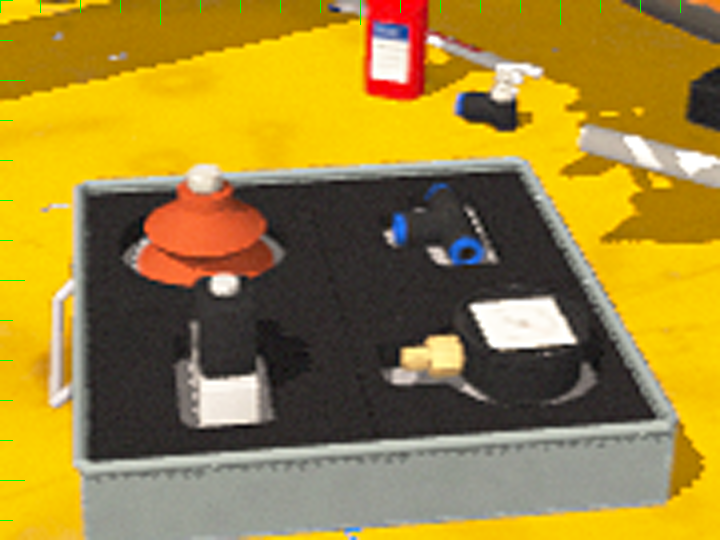

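Request:
{"method": "carry_out", "body": {
  "delta_pos": [
    [-20, -4, -20],
    [-20, -4, -20],
    [-20, -4, -20],
    [-20, -4, -20],
    [-20, -4, -20],
    [-20, -4, -20],
    [-20, -4, -20],
    [-20, -4, -20],
    [-20, -4, -20],
    [-20, -4, -20]
  ],
  "rotation": [
    [0, 0, 0],
    [0, 0, 0],
    [0, 0, 0],
    [0, 0, 0],
    [0, 0, 0],
    [0, 0, 0],
    [0, 0, 0],
    [0, 0, 0],
    [0, 0, 0],
    [0, 0, 0]
  ]
}}

```text
t: 37.25
ee_pos: [481.1, 81.9, 166.2]
orientation: [-1.002, 1.489, -1.488]
ft_force: [-0.6, -0.2, 0.2]
width: 61.8
```

```bash
python3 -c "
from h import *
go(480,0,170,-0.3)
s=ctrl.get_image('top');crop(s,340,120,490,300,4,'t32');crop(s,240,115,360,220,4,'t33')"
```

```text
t 37.25 at [481.1  81.9 166.2] th -1.958 F [-0.6 -0.2  0.2] w 61.8 q [ 0.14  0.26  1.95 -0.    0.93  2.1 ]
 d_cm [7.63, -0.37, 2.99] rot [0.002, -1.658, -0.0]
```

View pics/t32.png

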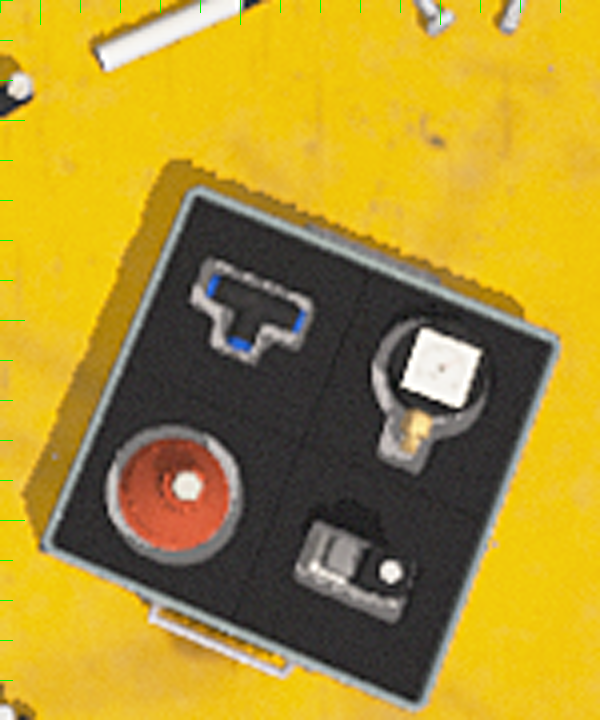

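View pics/t33.png

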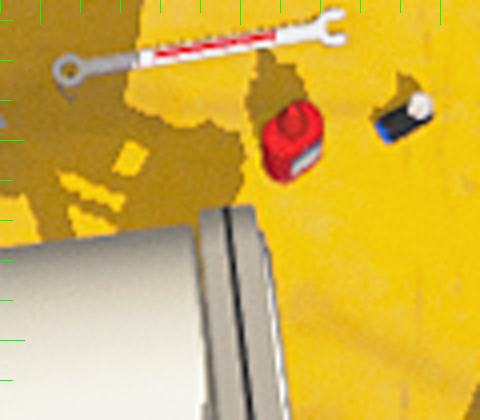

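The top view shows all four spares inside their cut-outs, and the bottle and elbow where they were.

```bash
python3 -c "
from h import *
ctrl.close_job()"
```

```text
the job is handed in; nothing more can be done
```

All four spares are in the tray, placed in the order asked: cup, gauge, valve, then the smaller tee. I handed the job in at about 37 s of the 109 s allowed.

- **Placement:** each part met its cut-out floor with a soft contact, highest reading 28 N with the cup. The last pictures from both cameras show all four lying flat and turned as the outlines ask, with foam showing around them.
- **Bystanders:** the bottle and elbow stand where they did at the start, and the larger tee was never touched. The gripper was empty and well clear at hand-in.

These checks disagreed with the description:

- **Tool height:** the real fingertips were about 26.7 mm above the reported TCP. The pictures suggested it and a light touch on bare table (about 22 N) confirmed it, so I corrected all heights by that amount.
- **Floor contact:** in all four cut-outs the parts touched about 2–3 mm higher than the stated heights predict.
- **Triangulated heights:** those of the objects and the tray rim came out about 2–4 mm low.
- **Tee grip:** the gripper read 47 mm on the tee's 54 mm run. I put this down to the fingers flexing, since the tee was held level and seated properly.

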